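# Fetch the trinket jar from the middle of the turntable

## Task

I need the round glass trinket jar, but the cedar block, the lint comb and the cologne bottle hem it in on the turntable: stand those three in the side tray first, then set the jar down fully on the round cork coaster. After that put the three back on the turntable, each on the very spot where it stood at the start, knocking none of these over and leaving the tie clip lying where it is.

Things in the scene. Friction and masses are not known exactly. Their poses are not given: they have to be found in the camera images.
- jar: The low round trinket jar: clear glass cylinder with brass trinkets seen inside and a flat bright steel lid of the same diameter (lid and jar are one solid piece). 64 mm diameter, 46 mm high, about 180 g. Origin: centre of its underside; z up. Starts in the middle of the turntable; the three tall things round it leave 2 to 15 mm between themselves and its side.
- cedar_block: Upright block of reddish cedar wood with a small dark hole in the middle of its top, 36 x 36 mm square and 100 mm high, about 60 g. Origin: centre of its underside; z up, x and y square to its sides. Starts standing on the turntable beside the jar, its centre about 60 mm from the jar's.
- lint_comb: Lint comb of navy plastic standing on its handle end, a row of short steel teeth at the top: handle 38 mm (x) by 30 mm (y) and 80 mm high, teeth up to 96 mm (the teeth are set in: 36 by 18 mm), about 70 g. Origin: centre of its underside; z up. Starts on the turntable beside the jar, its centre about 60 mm from the jar's.
- cologne: Cologne bottle, a straight upright cylinder 40 mm in diameter and 96 mm high: lower 60 mm amber glass, upper 36 mm aluminium cap (one solid piece), about 130 g. Origin: centre of its underside; z up. Starts on the turntable beside the jar, its centre about 60 mm from the jar's. The three tall things stand at equal angles round the jar, about 104 mm apart, in any order.
- tie_clip: Steel tie clip lying flat on the turntable near its lip, 56 x 7 x 7 mm (long side along its x). Origin: centre of its underside. To be left alone.
- turntable: White plastic lazy Susan, 272 mm in diameter. Its flat top is 26 mm above the board, with a lip 8 mm higher round the edge. Origin: centre of its underside, on the board. The disc turns about its centre on a stiff bearing (it takes 0.15 N m) and stays put unless pushed hard.
- side_tray: The side area: an empty shallow dark wooden tray fixed to the board, 270 mm (its x) by 110 mm (its y), walls 5 mm thick and 18 mm high, inner floor 5 mm above the board. Origin: centre of its underside. On the left or the right of the turntable.
- coaster: Round cork coaster fixed to the board, 92 mm diameter, 6 mm thick. Origin: centre of its underside. On the other side of the turntable from the tray.
There are look-alikes about, which are no part of the job. There is more than one size of the cologne; the one meant has the size given above.

How it is judged:
By the outcome, as a careful person would: the job done as asked, in the order asked, and still so for the second after the job is handed in, with the robot touching nothing.
It also fails if it takes over 141 s, if anything falls off the work surface, if the arm or the gripper's body presses on something with over 40 N, if the wrist force passes 120 N, or if a joint passes its speed limit or range.

## Robot

A 6-joint arm with a two-finger parallel gripper is mounted at the origin on the work surface. World frame = base frame: x ahead of the robot, y to its left, z up, the work surface at z = 0. Lengths are in m, angles in rad, forces in N, time in s.
With the tool pointing down it reaches from about 0.325 to 0.9 m from the base axis. Payload 6.1 kg.
Tool frame: the origin (TCP) lies on the centre line of the jaws, within the pads' length; the fingertips stand 17 mm ahead of it and the grasp point (between the pads) lies 2 mm behind it; y points along the fingers, z is the direction in which the jaws open and shut, and the axes are right-handed (so a half turn about y gives the same grasp; the last joint's range is limited). The gripper opens to 85 mm and grips with 20 to 120 N. Pads are 22 mm wide; open, the fingers measure 114 mm over their backs; the gripper's body (76 mm by 85 mm) begins 54 mm behind the grasp point. The pads swing forward as they close: fully open they stand 13 mm farther back than shut.
Start: joints at [0.975, 0.22, 1.526, -0, 1.395, -0.126], TCP at [0.283, 0.557, 0.248] pointing down, gripper open.
Joint ranges: [-2.98, 2.98], [-0.91, 2.08], [0.09, 2.57], [-1.24, 4.39], [0.2, 2.65], [-2.68, 2.68]. Speed limits (rad/s): [2.57, 2.57, 3.01, 3.14, 3.14, 3.14].

## Interface

Orientations are given as a rotation vector (axis times angle).
In Python, from bench import arm gives the robot as it stands.
- The arm moves only by the tool apply_moves, never from a script. Its argument "deltas" is one flat list of numbers, 7 for each row, row after row: the shift along the tool's x, y, z in cm, then the turn, a rotation vector about the tool's x, y, z in degrees, then the finger opening in cm, from 0 to 8.54. In form: [dx, dy, dz, ax, ay, az, jaw, dx, dy, dz, ax, ay, az, jaw, ...]. A call has 1 to 8 rows; each row is the pose to reach, as a shift and turn from the pose commanded when the call began, along the tool's axes at that moment; what a row does not reach only later rows make up. A row lasts 1/10 s, in which the tool goes at most 50 mm and 8.59 degrees, less where a joint would pass 70% of its speed; a pose out of reach is approached as far as the arm can. A call with a gripper value outside its range is refused whole. The fingers move at their own pace and stop on an object; the grip force is fixed at half the most. Time passes only in rows, so rows that repeat a pose let the fingers close. It gives the time, the measured TCP pose, the force and the opening at its end, in the units of the state.
- arm.get_state(): the state, without advancing time (a new reading comes with each control period).
- arm.grab_frame(name): name is "side" or "top" or "wrist"; returns the picture (420x560x3 uint8, red, green, blue); there is no depth.
- arm.camera_model(name): a dict with "camera_matrix" (3x3 intrinsics, pixels), "camera_from_world" (4x4, takes a point from world to camera coordinates). Camera axes: x right, y down, z forward; pixel columns grow to the right and rows downward; lengths in m; the calibration is good to about 2 mm. A picture is of the moment at which its call begins: read the wrist's pose just before it. camera_model takes no time and is no camera call; for the wrist camera it gives the pose at the moment of the call.
- arm.hand_in(): hands the job in, once; it reports no verdict.
The state is a dict: "t": time; "joints": joint angles; "qvel": joint speeds; "joint_torque": joint torques, N m; "tool_pos": TCP position; "tool_rot": TCP orientation; "force": force on the tool from outside, world axes, zero at the start; "ft_torque": the same for the moment, N m; "width": finger opening in m.
Only numpy, scipy, OpenCV 4.12 (cv2) and the standard library are available. Lean on these libraries where they do the work, as an engineer would, in place of code of your own. Each camera call takes 0.05 s, during which the arm holds its last target.

## Working session

There is one attempt and no reset: what is moved stays moved. The work goes in short steps, Python scripts to look and compute and a tool call to move; the robot and the scene stay as the last step left them, time stands still between calls to the robot, and variables do not carry over. Pictures are saved under pics/ and viewed, and the job is handed in when it is done.

Besides the shell and the picture viewer there is one more tool, called after "Call:" as name(argument=value, ...) on one line, values as JSON. apply_moves: Moves the arm, as the interface text tells. Its arguments: {"type":"object","properties":{"deltas":{"type":"array","items":{"type":"number"}}},"required":["deltas"]}

```bash
ls; mkdir -p pics
python3 - <<'E'
from bench import arm
import cv2,numpy as np
np.set_printoptions(precision=4,suppress=True)
s=arm.get_state(); print(s)
for n in("top","side"):
    f=arm.grab_frame(n); cv2.imwrite(f"pics/{n}0.png",f[:,:,::-1]); m=arm.camera_model(n); print(n,m)
E
```

```text
pics
{'t': 0.0, 'joints': array([ 0.9749,  0.2212,  1.5276,  0.    ,  1.3947, -0.1261]), 'qvel': array([-0.0004, -0.0021, -0.0001, -0.0005, -0.0026, -0.0021]), 'joint_torque': array([  0.002 , -49.6915, -38.9392,   0.0001,   0.0111,  -0.    ]), 'tool_pos': array([0.2826, 0.5568, 0.2472]), 'tool_rot': array([-1.5411,  0.369 , -0.3679]), 'force': array([-0.6257, -0.1416, -0.7491]), 'ft_torque': array([0.0446, 0.0381, 0.0187]), 'width': 0.085553059562211}
top {'camera_matrix': array([[453.8463,   0.    , 268.975 ],
       [  0.    , 453.8463, 214.7515],
       [  0.    ,   0.    ,   1.    ]]), 'camera_from_world': array([[-0.0245, -0.9995, -0.0183,  0.0221],
       [-0.9974,  0.0257, -0.0673,  0.5149],
       [ 0.0677,  0.0166, -0.9976,  1.0745],
       [ 0.    ,  0.    ,  0.    ,  1.    ]])}
side {'camera_matrix': array([[452.4036,   0.    , 275.4661],
       [  0.    , 452.4036, 201.0513],
       [  0.    ,   0.    ,   1.    ]]), 'camera_from_world': array([[-0.9861, -0.1647,  0.0229,  0.5172],
       [-0.1282,  0.6654, -0.7354,  0.1049],
       [ 0.1059, -0.7281, -0.6773,  0.8698],
       [ 0.    ,  0.    ,  0.    ,  1.    ]])}
```

View pics/top0.png

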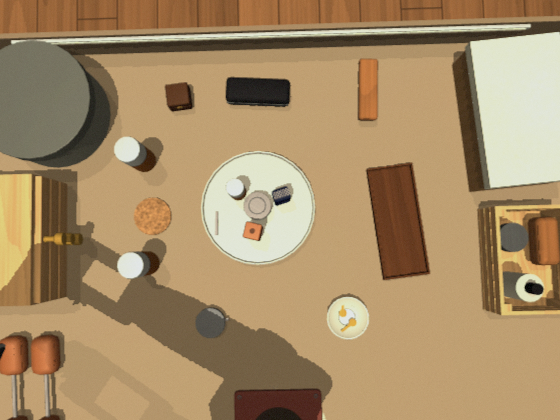

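View pics/side0.png

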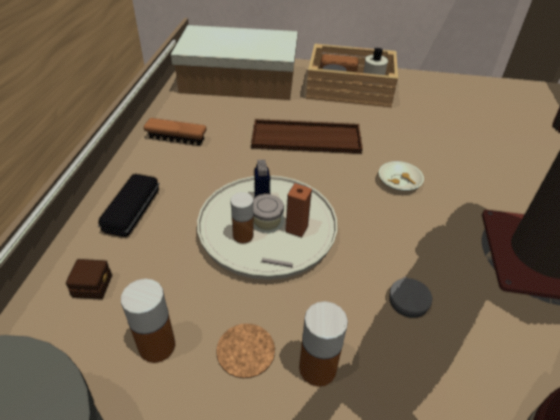

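```bash
cat > h.py <<'E'
import numpy as np,cv2
from scipy.spatial.transform import Rotation as R
np.set_printoptions(precision=4,suppress=True)
def ray(m,uv,z):
    K=m["camera_matrix"];T=m["camera_from_world"];Rm=T[:3,:3];c=-Rm.T@T[:3,3]
    d=Rm.T@np.linalg.inv(K)@np.array([uv[0],uv[1],1.]);return c+d*(z-c[2])/d[2]
def proj(m,p):
    q=m["camera_from_world"]@np.append(p,1);q=m["camera_matrix"]@q[:3];return q[:2]/q[2]
def delta(s,pos,Rt):
    "shift in tool axes cm and turn deg from measured state to target"
    R0=R.from_rotvec(s["tool_rot"]);return R0.inv().apply(np.array(pos)-s["tool_pos"])*100,np.degrees((R0.inv()*Rt).as_rotvec())
E
python3 - <<'E'
from bench import arm
from h import *
s=arm.get_state();print(s['t']);print(R.from_rotvec(s['tool_rot']).as_matrix())
m=arm.camera_model("top");w=arm.camera_model("wrist");print(w)
for n,uv,z in [("coaster",(152.5,216),.006),("tt",(258.5,207.5),.034),("jar",(257,205),.072),("col",(236,186),.122),("cedar",(253,231),.126),("comb",(281,194),.122),("bigA",(127,149),.13),("bigB",(130,265),.13),("tray",(397.5,221),.018),("clip",(216,223),.03)]:
    print(n,ray(m,uv,z))
f=cv2.imread("pics/top0.png");c=f[140:275,110:320];cv2.imwrite("pics/top0c.png",cv2.resize(c,None,fx=3.7,fy=3.7,interpolation=cv2.INTER_CUBIC))
E
```

```text
0.1
[[ 0.8917 -0.001   0.4527]
 [-0.4527 -0.0015  0.8917]
 [-0.0002 -1.     -0.0017]]
{'camera_matrix': array([[304.8235,   0.    , 281.9153],
       [  0.    , 304.8235, 208.1782],
       [  0.    ,   0.    ,   1.    ]]), 'camera_from_world': array([[ 0.4532,  0.8914, -0.0016, -0.624 ],
       [ 0.8423, -0.4276,  0.3283, -0.0428],
       [ 0.2919, -0.1501, -0.9446,  0.3824],
       [ 0.    ,  0.    ,  0.    ,  1.    ]])}
coaster [0.5203 0.2939 0.006 ]
tt [0.5321 0.0333 0.034 ]
jar [0.5347 0.0351 0.072 ]
col [0.5731 0.078  0.122 ]
cedar [0.4736 0.0428 0.126 ]
comb [ 0.5529 -0.0199  0.122 ]
bigA [0.6601 0.3149 0.13  ]
bigB [0.4069 0.3092 0.13  ]
tray [ 0.4924 -0.2977  0.018 ]
clip [0.498  0.1355 0.03  ]
```

View pics/top0c.png

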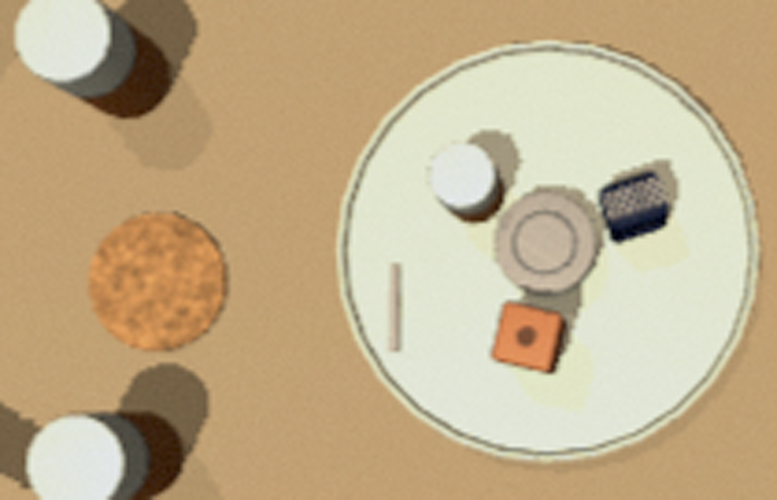

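```bash
cat >> h.py <<'E'
def Ry(deg):
    a=np.radians(deg);z=np.array([np.cos(a),np.sin(a),0]);y=np.array([0,0,-1.]);return R.from_matrix(np.stack([np.cross(y,z),y,z],1))
def to(s,x,y,z,yaw):
    d,a=delta(s,(x,y,z),Ry(yaw));print("t",round(s['t'],2),"d",d.round(2),"a",a.round(2))
E
python3 - <<'E'
from bench import arm
from h import *
s=arm.get_state();w=arm.camera_model("wrist");T=w["camera_from_world"]
c=-T[:3,:3].T@T[:3,3];R0=R.from_rotvec(s['tool_rot']);print(c,R0.inv().apply(c-s['tool_pos']),R0.inv().apply(T[2,:3]))
to(s,.46,.033,.30,90)
E
```

```text
[0.2072 0.5953 0.3742] [-0.0848 -0.1269 -0.0001] [ 0.3285  0.9445 -0.0001]
t 0.1 d [ 39.53  -5.21 -38.69] a [  0.09 -26.92  -0.03]
```

Call:
apply_moves(deltas=[42.2,-5.2,-37.3,0,-26.9,0,8.5,42.2,-5.2,-37.3,0,-26.9,0,8.5,42.2,-5.2,-37.3,0,-26.9,0,8.5,42.2,-5.2,-37.3,0,-26.9,0,8.5,42.2,-5.2,-37.3,0,-26.9,0,8.5,42.2,-5.2,-37.3,0,-26.9,0,8.5,42.2,-5.2,-37.3,0,-26.9,0,8.5,42.2,-5.2,-37.3,0,-26.9,0,8.5])

```text
t: 0.9
tool_pos: [0.4282, 0.1891, 0.2847]
tool_rot: [-1.571, 0.0, 0.0]
force: [1.3, 0.4, -0.1]
width: 0.0848
```

Run:
```python
from bench import arm
from h import *
s=arm.get_state();print(s['tool_pos'],s['joints']);to(s,.49,.033,.30,90)
```

```text
[0.4282 0.1891 0.2847] [ 0.2471 -0.1878  1.8717  0.      1.4578 -1.3237]
t 0.9 d [  6.18  -1.53 -15.61] a [-0.  0. -0.]
```

Call:
apply_moves(deltas=[6.2,-1.5,-15.6,0,0,0,8.5,6.2,-1.5,-15.6,0,0,0,8.5,6.2,-1.5,-15.6,0,0,0,8.5,6.2,-1.5,-15.6,0,0,0,8.5,6.2,-1.5,-15.6,0,0,0,8.5,6.2,-1.5,-15.6,0,0,0,8.5])

```text
t: 1.5
tool_pos: [0.4897, 0.0351, 0.2992]
tool_rot: [-1.57, 0.002, -0.0]
force: [-0.5, 0.1, -0.4]
width: 0.0847
```

Run:
```python
from bench import arm
from h import *
import pickle
s=arm.get_state();w=arm.camera_model("wrist");f=arm.grab_frame("wrist")
print(s['tool_pos'],s['qvel'])
pickle.dump((s,w,f),open("w1.pkl","wb"));cv2.imwrite("pics/w1.png",f[:,:,::-1])
```

```text
[0.4897 0.0351 0.2992] [ 0.034  -0.0074  0.0094  0.0019  0.0009  0.0004]
```

View pics/w1.png

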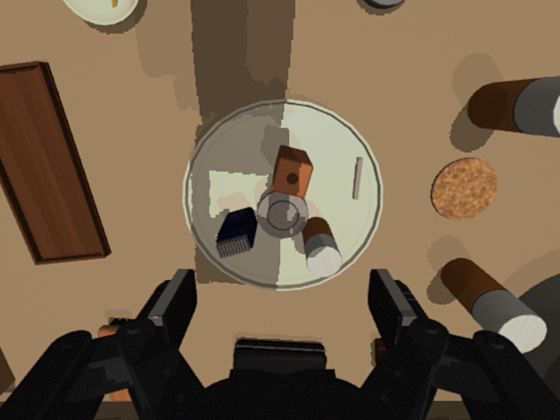

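Run:
```python
import cv2
f=cv2.imread("pics/w1.png");c=f[95:300,180:390];cv2.imwrite("pics/w1c.png",cv2.resize(c,None,fx=2.9,fy=2.9,interpolation=cv2.INTER_CUBIC))
f=cv2.imread("pics/top0.png");c=f[150:265,200:320];cv2.imwrite("pics/t0c.png",cv2.resize(c,None,fx=5,fy=5,interpolation=cv2.INTER_CUBIC))
```

```text
(no output)
```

View pics/w1c.png

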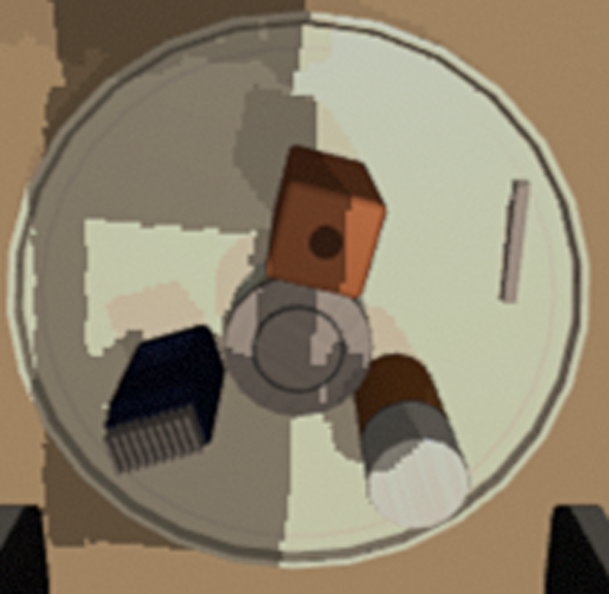

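View pics/t0c.png

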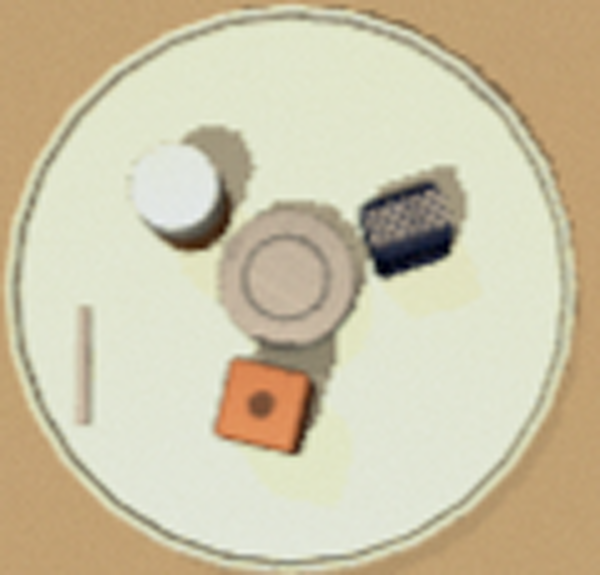

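Run:
```python
from bench import arm
from h import *
import pickle
m=arm.camera_model("top");s,w,fw=pickle.load(open("w1.pkl","rb"))
W=lambda u,v:(180+u/2.9-.33,95+v/2.9-.33)
T=lambda u,v:(200+u/5-.4,150+v/5-.4)
f=cv2.imread("pics/top0.png");hsv=cv2.cvtColor(f,cv2.COLOR_BGR2HSV)
# cedar top in top view
mk=((hsv[...,1]>140)&(hsv[...,0]<12)&(hsv[...,2]>150)).astype(np.uint8);mk[:215]=0;mk[250:]=0;mk[:,:235]=0;mk[:,275:]=0
c=max(cv2.findContours(mk,0,1)[0],key=cv2.contourArea)
r=cv2.minAreaRect(c);print(r);b=cv2.boxPoints(r);P=np.array([ray(m,p,.126) for p in b]);print("cedar",P,P.mean(0))
for i in range(4):
    e=P[(i+1)%4]-P[i];print(np.linalg.norm(e),np.degrees(np.arctan2(e[1],e[0])))
print("hole",ray(m,T(260,403),.126),ray(w,W(326,241),.126))
print("cologne",ray(m,T(176,186),.122),ray(w,W(417,481),.122), [np.linalg.norm(ray(w,W(365,470),.122)-ray(w,W(468,480),.122))])
print("jar",ray(m,T(286,277),.072),ray(w,W(299,349),.072))
print("jar edges",np.linalg.norm(ray(m,T(218,277),.072)-ray(m,T(359,277),.072)))
print("comb teeth w",ray(w,W(112,430),.122),ray(w,W(195,402),.122),ray(w,W(120,472),.122),ray(w,W(212,443),.122))
print("comb teeth t",ray(m,T(368,217),.122),ray(m,T(440,190),.122),ray(m,T(380,248),.122),ray(m,T(448,222),.122))
print("comb bottom handle edge t",ray(m,T(384,277),.026),ray(m,T(450,256),.026),"handle top",ray(m,T(378,250),.106),ray(m,T(446,232),.106))
print("tt",ray(m,T(291,288),.034),ray(w,W(298,288),.034))
# tray corners, coaster
for p in[(0,66),(42,62),(110,252),(36,264)]: print("tray w",ray(w,p,.018))
for p in[(367,169),(411,163),(429,270),(384,279)]: print("tray t",ray(m,p,.018))
print("coaster",ray(w,(464,188.5),.006),ray(m,(152.5,216),.006))
print("big w",ray(w,(520,332),.13),ray(m,(127,149),.13))
```

```text
((251.95004272460938, 228.15003967285156), (13.914020538330078, 11.067971229553223), 18.43494987487793)
cedar [[0.4737 0.0631 0.126 ]
 [0.4962 0.0551 0.126 ]
 [0.486  0.0267 0.126 ]
 [0.4635 0.0348 0.126 ]] [0.4798 0.0449 0.126 ]
0.023948923019036762 -19.671287068773097
0.03018261227576702 -109.87748454386315
0.023920457043365075 160.2263476376075
0.03013978676586338 70.17640917357507
hole [0.4754 0.0458 0.126 ] [0.4767 0.0453 0.126 ]
cologne [0.5714 0.0807 0.122 ] [0.5728 0.0816 0.122 ] [np.float64(0.04022214500845005)]
jar [0.5347 0.0356 0.072 ] [0.5368 0.0361 0.072 ]
jar edges 0.06462960789813176
comb teeth w [ 0.5508 -0.035   0.122 ] [ 0.5393 -0.0031  0.122 ] [ 0.5686 -0.0332  0.122 ] [0.5563 0.0027 0.122 ]
comb teeth t [ 0.5555 -0.003   0.122 ] [ 0.5665 -0.0347  0.122 ] [ 0.5418 -0.0078  0.122 ] [ 0.5524 -0.0378  0.122 ]
comb bottom handle edge t [ 0.5376 -0.0093  0.026 ] [ 0.5469 -0.0411  0.026 ] handle top [ 0.5426 -0.0069  0.106 ] [ 0.5498 -0.0372  0.106 ]
tt [0.5328 0.035  0.034 ] [0.5208 0.0357 0.034 ]
tray w [ 0.3622 -0.3084  0.018 ]
tray w [ 0.3579 -0.256   0.018 ]
tray w [ 0.6151 -0.2214  0.018 ]
tray w [ 0.635  -0.3371  0.018 ]
tray t [ 0.6198 -0.23    0.018 ]
tray t [ 0.6314 -0.3361  0.018 ]
tray t [ 0.3743 -0.3669  0.018 ]
tray t [ 0.3556 -0.2598  0.018 ]
coaster [0.5215 0.295  0.006 ] [0.5203 0.2939 0.006 ]
big w [0.6653 0.3198 0.13  ] [0.6601 0.3149 0.13  ]
```

Run:
```python
from bench import arm
from h import *
import pickle
m=arm.camera_model("top");s,w,fw=pickle.load(open("w1.pkl","rb"))
W=lambda u,v:(180+u/2.9-.33,95+v/2.9-.33)
T=lambda u,v:(200+u/5-.4,150+v/5-.4)
def ang(a,b): e=b-a; print(np.linalg.norm(e),np.degrees(np.arctan2(e[1],e[0])))
P=[ray(m,T(*p),.126) for p in[(232,358),(312,372),(296,453),(215,437)]]
print(np.mean(P,0));[ang(P[i],P[(i+1)%4]) for i in range(4)]
ang(ray(w,W(268,275),.126),ray(w,W(360,297),.126)); ang(ray(w,W(385,208),.126),ray(w,W(360,297),.126))
s=arm.get_state();to(s,.476,.0455,.20,80)
```

```text
[0.4745 0.0442 0.126 ]
0.0352203519254331 -101.3808196770236
0.03567693461858062 167.48209926611005
0.035727959391370724 77.43639952376884
0.034953294438845144 -13.361356634816191
0.03356021424907822 75.92005438977802
0.0328613084656017 -13.897728110305728
t 1.55 d [-1.34  9.92  0.97] a [-0.03 10.   -0.07]
```

Call:
apply_moves(deltas=[-1.4,5,1.0,0,8,0,7,-1.4,10,1.0,0,13,0,7,-1.4,14,1.0,0,13,0,7,-1.4,17,1.0,0,13,0,7,-1.4,17,1.0,0,13,0,7])

```text
t: 2.05
tool_pos: [0.4715, 0.0468, 0.1249]
tool_rot: [-1.564, 0.184, -0.169]
force: [-1.7, 0.1, 0.1]
width: 0.0701
```

Run:
```python
from bench import arm
from h import *
s=arm.get_state();print(s['tool_pos'],s['width'],s['force']);to(s,.476,.045,.10,77)
f=arm.grab_frame("wrist");cv2.imwrite("pics/w2.png",f[:,:,::-1])
```

```text
[0.4715 0.0468 0.1249] 0.07014220296335114 [-1.6623  0.0717  0.1054]
t 2.05 d [ 0.5   2.49 -0.07] a [ 0.07  0.12 -0.56]
```

View pics/w2.png

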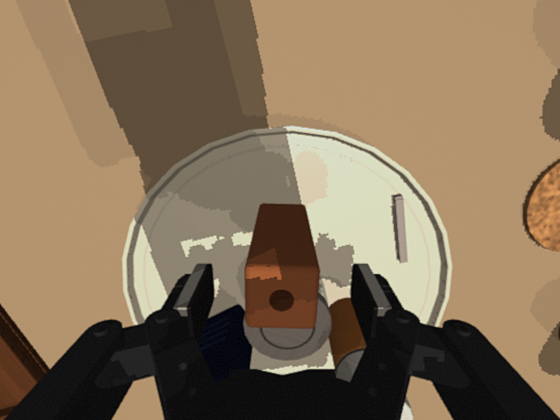

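Call:
apply_moves(deltas=[0.2,2.5,0,0,0,0,7,0.2,2.5,0,0,0,0,7])

```text
t: 2.3
tool_pos: [0.4777, 0.0453, 0.1048]
tool_rot: [-1.563, 0.178, -0.177]
force: [-0.1, -0.3, -0.6]
width: 0.0703
```

Call:
apply_moves(deltas=[0,0,0,0,0,0,5,0,0,0,0,0,0,3,0,0,0,0,0,0,2,0,0,0,0,0,0,2,0,0,0,0,0,0,2])

```text
t: 2.8
tool_pos: [0.4796, 0.0445, 0.1069]
tool_rot: [-1.563, 0.176, -0.181]
force: [-0.8, -0.2, 7.0]
width: 0.0353
```

Run:
```python
from bench import arm
from h import *
s=arm.get_state();print(s['t'],s['tool_pos'],s['width'],s['force'],s['qvel'],s['ft_torque'])
f=arm.grab_frame("wrist");cv2.imwrite("pics/w3.png",f[:,:,::-1])
s=arm.get_state();print(s['t'],s['tool_pos'],s['width'],s['force'])
```

```text
2.8 [0.4796 0.0445 0.1069] 0.035329790138015044 [-0.7778 -0.1504  7.0489] [ 0.0014 -0.0006  0.0003 -0.0009 -0.0006 -0.0007] [0.1497 0.1735 0.0727]
2.85 [0.4796 0.0445 0.1069] 0.03539106691074965 [-0.112   1.7685  6.9267]
```

View pics/w3.png

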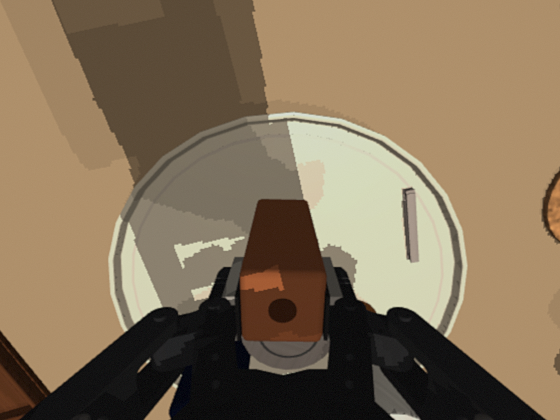

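Call:
apply_moves(deltas=[0,-2,0,0,0,0,2,0,-6,0,0,0,0,2,0,-10,0,0,0,0,2,0,-10,0,0,0,0,2])

```text
t: 3.25
tool_pos: [0.4819, 0.0443, 0.2117]
tool_rot: [-1.563, 0.169, -0.188]
force: [1.0, -1.1, 0.4]
width: 0.0352
```

Run:
```python
from bench import arm
from h import *
s=arm.get_state();print(s['tool_pos'],s['width'],s['force'])
c=np.array([.495,-.2975]);a=np.radians(7.3);e=np.array([np.cos(a),np.sin(a)])
for k in(-.085,0,.085):print(k,c+k*e)
to(s,*(c-.085*e),.20,97.3);to(s,*(c-.085*e),.20,7.3)
```

```text
[0.4819 0.0443 0.2117] 0.03516053916629455 [ 0.9819 -1.1453  0.4276]
-0.085 [ 0.4107 -0.3083]
0 [ 0.495  -0.2975]
0.085 [ 0.5793 -0.2867]
t 3.25 d [  0.99   1.11 -35.96] a [  0.01 -20.32   0.68]
t 3.25 d [  0.99   1.11 -35.96] a [-0.5  69.68  0.52]
```

Call:
apply_moves(deltas=[1.0,0,-36,0,-20.3,0,2,1.0,0,-36,0,-20.3,0,2,1.0,0,-36,0,-20.3,0,2,1.0,0,-36,0,-20.3,0,2,1.0,0,-36,0,-20.3,0,2,1.0,0,-36,0,-20.3,0,2,1.0,0,-36,0,-20.3,0,2,1.0,0,-36,0,-20.3,0,2])

```text
t: 4.05
tool_pos: [0.4052, -0.312, 0.2046]
tool_rot: [-1.57, -0.097, 0.098]
force: [0.4, 0.2, -1.2]
width: 0.0354
```

Run:
```python
from bench import arm
from h import *
s=arm.get_state();print(s['tool_pos'],s['width'],s['force'],s['joints'],s['qvel'])
to(s,.4107,-.3083,.09,97.3)
```

```text
[ 0.4052 -0.312   0.2046] 0.0354342752327156 [ 0.4378  0.244  -1.1695] [-0.8098 -0.0169  1.8666 -0.001   1.2912 -2.5045] [-0.3737  0.2447 -0.2336  0.0262  0.0102 -0.3715]
t 4.05 d [ 0.59 11.46  0.31] a [ 0.06 -0.18 -0.02]
```

Call:
apply_moves(deltas=[0.0,4,0,0,0,0,2,0,8,0,0,0,0,2,0,10,0,0,0,0,2,0,10.8,0,0,0,0,2,0,10.8,0,0,0,0,2])

```text
t: 4.55
tool_pos: [0.406, -0.3078, 0.0956]
tool_rot: [-1.567, -0.098, 0.101]
force: [0.4, -0.7, -0.7]
width: 0.0354
```

Run:
```python
from bench import arm
from h import *
s=arm.get_state();print(s['tool_pos'],s['width'],s['force'],s['qvel'])
to(s,.4107,-.3083,.086,97.3)
f=arm.grab_frame("wrist");cv2.imwrite("pics/w4.png",f[:,:,::-1])
```

```text
[ 0.406  -0.3078  0.0956] 0.035359973743484874 [ 0.3706 -0.6748 -0.6914] [ 0.0055 -0.0334 -0.0338  0.0022  0.015   0.0015]
t 4.55 d [ 0.46  0.96 -0.11] a [-0.12 -0.02 -0.09]
```

View pics/w4.png

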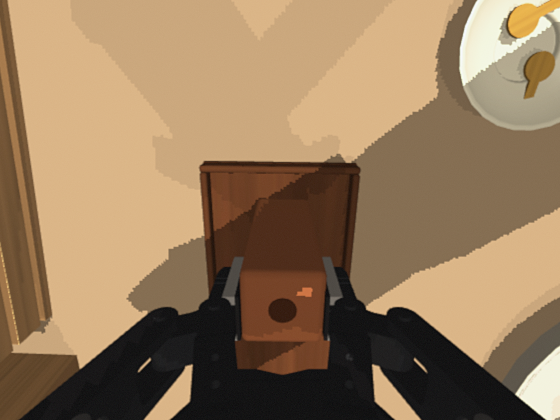

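Call:
apply_moves(deltas=[0,0.5,0,0,0,0,2,0,0.8,0,0,0,0,2,0,0.9,0,0,0,0,2,0,0.9,0,0,0,0,2])

```text
t: 5.0
tool_pos: [0.4068, -0.3085, 0.088]
tool_rot: [-1.569, -0.1, 0.1]
force: [-0.8, -0.0, -0.1]
width: 0.0353
```

Call:
apply_moves(deltas=[0,0.2,0,0,0,0,2,0,0.3,0,0,0,0,2,0,0.3,0,0,0,0,2])

```text
t: 5.3
tool_pos: [0.4071, -0.3089, 0.086]
tool_rot: [-1.569, -0.1, 0.099]
force: [-1.4, 1.5, 8.5]
width: 0.0352
```

Call:
apply_moves(deltas=[0,-0.1,0,0,0,0,3.8,0,-0.1,0,0,0,0,4.5,0,-0.1,0,0,0,0,6,0,-0.1,0,0,0,0,6.5,0,-4,0,0,0,0,6.5,0,-8,0,0,0,0,6.5,0,-11,0,0,0,0,6.5,0,-14,0,0,0,0,6.5])

```text
t: 6.1
tool_pos: [0.4067, -0.3085, 0.2262]
tool_rot: [-1.569, -0.1, 0.1]
force: [0.3, -1.1, -1.3]
width: 0.0652
```

Run:
```python
from bench import arm
from h import *
s=arm.get_state();print(s['tool_pos'],s['width'],s['force'],s['qvel'])
to(s,.5545,-.019,.22,19.3)
```

```text
[ 0.4067 -0.3085  0.2262] 0.06515700686278944 [ 0.2637 -1.1008 -1.2641] [-0.0006 -0.273  -0.3078  0.002   0.5847  0.002 ]
t 6.1 d [18.33  0.61 26.84] a [ 0.01 77.98  0.04]
```

Call:
apply_moves(deltas=[18.3,0,26.8,0,78,0,6.5,18.3,0,26.8,0,78,0,6.5,18.3,0,26.8,0,78,0,6.5,18.3,0,26.8,0,78,0,6.5,18.3,0,26.8,0,78,0,6.5,18.3,0,26.8,0,78,0,6.5,18.3,0,26.8,0,78,0,6.5,18.3,0,26.8,0,78,0,6.5])

```text
t: 6.9
tool_pos: [0.5553, -0.0156, 0.2245]
tool_rot: [-1.436, 0.749, -0.749]
force: [0.2, 0.8, -0.3]
width: 0.065
```

Run:
```python
from bench import arm
from h import *
s=arm.get_state();print(s['tool_pos'],s['width'],s['force'],s['qvel'])
to(s,.5545,-.019,.2,19.3)
```

```text
[ 0.5553 -0.0156  0.2245] 0.06501009532925399 [ 0.2475  0.7809 -0.2576] [ 0.1788  0.1068 -0.106  -0.0364  0.014   1.676 ]
t 6.9 d [ 0.24  2.45 -0.27] a [-0.06 15.64 -0.06]
```

Call:
apply_moves(deltas=[0,2,0,0,8,0,6.5,0,5,0,0,12,0,6.5,0,7.5,0,0,12,0,6.5,0,7.5,0,0,12,0,6.5,0,7.5,0,0,12,0,6.5])

```text
t: 7.4
tool_pos: [0.554, -0.0194, 0.1497]
tool_rot: [-1.374, 0.908, -0.907]
force: [0.4, -0.0, 0.5]
width: 0.0648
```

Run:
```python
from bench import arm
from h import *
s=arm.get_state();print(s['tool_pos'],s['width'],s['force'],s['qvel'])
to(s,.5545,-.019,.09,19.3)
f=arm.grab_frame("wrist");cv2.imwrite("pics/w5.png",f[:,:,::-1])
```

```text
[ 0.554  -0.0194  0.1497] 0.06482191264274814 [ 0.4163 -0.0202  0.4703] [-0.0024 -0.0247 -0.0328 -0.0018 -0.0007 -0.0003]
t 7.4 d [-0.01  5.97  0.07] a [ 0.06  3.78 -0.04]
```

View pics/w5.png

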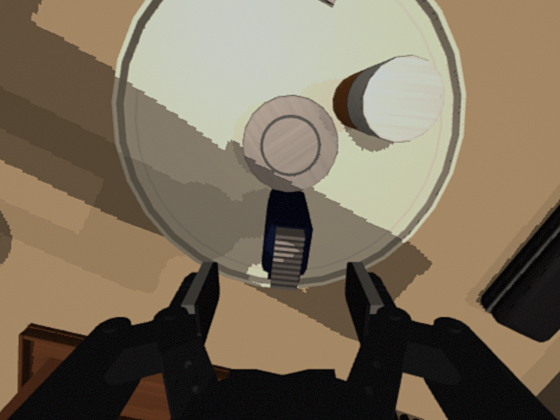

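Run:
```python
from bench import arm
from h import *
w=arm.camera_model("wrist")
P=np.array([ray(w,p,.122) for p in[(275,228),(302,227),(300,286),(271,283)]]);print(P,P.mean(0))
for a,b in((0,3),(1,2)):
    e=P[a]-P[b];print(np.linalg.norm(e),np.degrees(np.arctan2(e[1],e[0])))
f=cv2.imread("pics/w5.png");c=f[80:300,230:450];cv2.imwrite("pics/w5c.png",cv2.resize(c,None,fx=2.7,fy=2.7,interpolation=cv2.INTER_CUBIC))
s=arm.get_state();to(s,.5545,-.019,.09,19.3)
```

```text
[[ 0.5439 -0.0037  0.122 ]
 [ 0.5574  0.0027  0.122 ]
 [ 0.572  -0.0323  0.122 ]
 [ 0.5553 -0.0372  0.122 ]] [ 0.5572 -0.0176  0.122 ]
0.03534657093286007 108.78249948061689
0.037919195330377416 112.49537216356289
t 7.45 d [-0.08  6.09 -0.02] a [-0.06  3.78  0.04]
```

View pics/w5c.png

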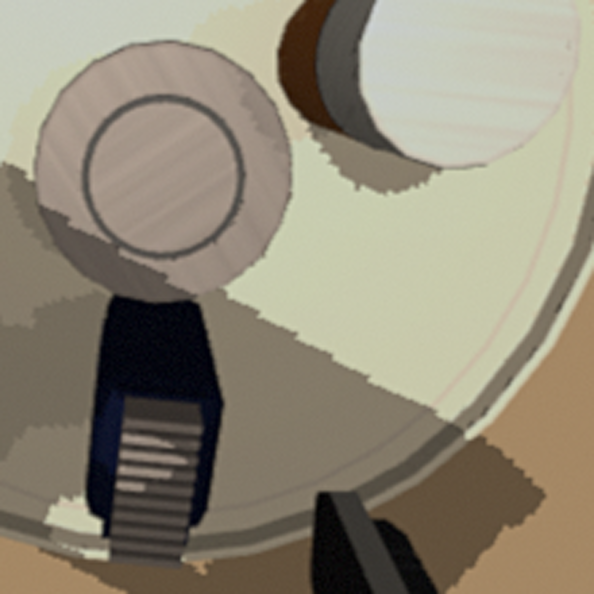

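Call:
apply_moves(deltas=[0,2,0.1,0,3.6,0,6.5,0,4,0.1,0,3.6,0,6.5,0,5.8,0.1,0,3.6,0,6.5,0,5.8,0.1,0,3.6,0,6.5,0,5.8,0.1,0,3.6,0,6.5])

```text
t: 7.95
tool_pos: [0.5561, -0.0193, 0.0933]
tool_rot: [-1.35, 0.954, -0.957]
force: [0.7, -0.3, 0.0]
width: 0.0653
```

Run:
```python
from bench import arm
from h import *
s=arm.get_state();print(s['tool_pos'],s['width'],s['force'],s['qvel'])
to(s,.5545,-.019,.09,19.3)
f=arm.grab_frame("wrist");cv2.imwrite("pics/w6.png",f[:,:,::-1])
```

```text
[ 0.5561 -0.0193  0.0933] 0.06527087152461532 [ 0.674  -0.2776  0.0215] [-0.0012 -0.0128 -0.0125 -0.001  -0.0037  0.0006]
t 7.95 d [-0.08  0.33 -0.14] a [-0.09  0.17  0.05]
```

View pics/w6.png

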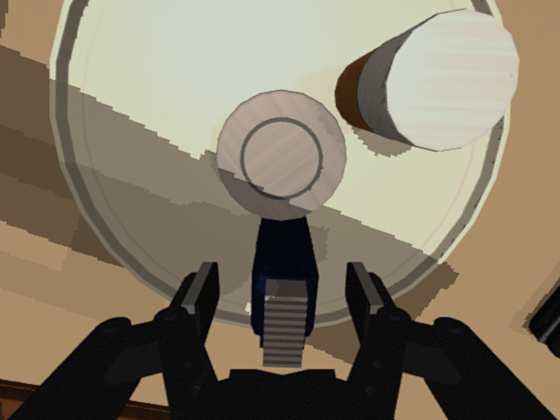

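Call:
apply_moves(deltas=[0,0,0.1,0,0,0,5,0,0,0.1,0,0,0,3.5,0,0,0.1,0,0,0,2,0,0,0.1,0,0,0,1.5,0,0,0.1,0,0,0,1.5,0,0,0.1,0,0,0,1.5])

```text
t: 8.6
tool_pos: [0.5571, -0.0189, 0.0931]
tool_rot: [-1.35, 0.953, -0.957]
force: [-0.5, 0.2, 6.4]
width: 0.0295
```

Run:
```python
from bench import arm
from h import *
s=arm.get_state();print(s['t'],s['tool_pos'],s['tool_rot'],s['width'],s['force'],s['qvel'])
f=arm.grab_frame("wrist");cv2.imwrite("pics/w7.png",f[:,:,::-1])
```

```text
8.6 [ 0.5571 -0.0189  0.0931] [-1.3501  0.9533 -0.9569] 0.0295239277190068 [-0.5086  0.2185  6.4236] [-0.0015  0.0003 -0.      0.0009  0.0005  0.0004]
```

View pics/w7.png

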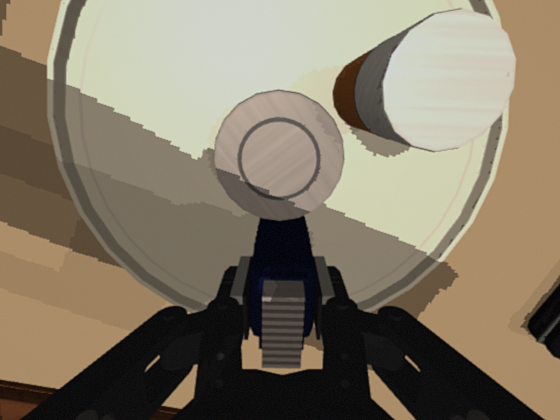

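Call:
apply_moves(deltas=[0,-2,0,0,0,0,1.5,0,-6,0,0,0,0,1.5,0,-11,0,0,0,0,1.5,0,-11,0,0,0,0,1.5])

```text
t: 9.05
tool_pos: [0.5604, -0.0194, 0.2097]
tool_rot: [-1.345, 0.945, -0.964]
force: [1.7, -0.1, 0.5]
width: 0.0291
```

Run:
```python
from bench import arm
from h import *
s=arm.get_state();print(s['t'],s['tool_pos'],s['tool_rot'],s['width'],s['force'],s['qvel'])
to(s,.497,-.2975,.2,7.3)
```

```text
9.05 [ 0.5604 -0.0194  0.2097] [-1.3454  0.9446 -0.9641] 0.02906142925771688 [ 1.6564 -0.1023  0.4532] [-0.0006  0.0534  0.0758 -0.0006 -0.0739  0.0019]
t 9.05 d [ 24.1    0.96 -15.27] a [-0.69 12.18  0.3 ]
```

Call:
apply_moves(deltas=[24.1,0,-15.3,0,12.2,0,1.5,24.1,0,-15.3,0,12.2,0,1.5,24.1,0,-15.3,0,12.2,0,1.5,24.1,0,-15.3,0,12.2,0,1.5,24.1,0,-15.3,0,12.2,0,1.5,24.1,2,-15.3,0,12.2,0,1.5,24.1,5,-15.3,0,12.2,0,1.5,24.1,5,-15.3,0,12.2,0,1.5])

```text
t: 9.85
tool_pos: [0.4888, -0.2959, 0.1466]
tool_rot: [-1.266, 1.125, -1.109]
force: [-0.7, 0.0, -1.7]
width: 0.0293
```

Run:
```python
from bench import arm
from h import *
s=arm.get_state();print(s['t'],s['tool_pos'],s['tool_rot'],s['width'],s['force'],s['qvel'])
to(s,.497,-.2975,.072,7.3)
f=arm.grab_frame("wrist");cv2.imwrite("pics/w8.png",f[:,:,::-1])
```

```text
9.85 [ 0.4888 -0.2959  0.1466] [-1.2657  1.1249 -1.1092] 0.029293215999665 [-0.6787  0.0005 -1.7035] [ 0.0366 -0.0435 -0.0344  0.0047  0.0583  0.0035]
t 9.85 d [0.31 7.45 0.84] a [ 0.36 -0.17 -0.39]
```

View pics/w8.png

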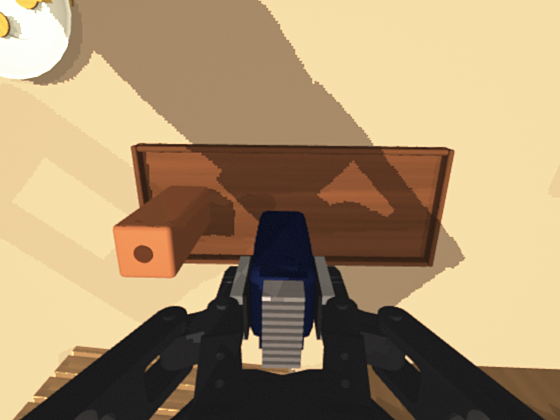

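Call:
apply_moves(deltas=[0.2,3,0.6,0,0,0,1.5,0.2,5.5,0.6,0,0,0,1.5,0.2,6.8,0.6,0,0,0,1.5,0.2,7.1,0.6,0,0,0,1.5,0.2,7.3,0.6,0,0,0,1.5,0.2,7.3,0.6,0,0,0,1.5])

```text
t: 10.5
tool_pos: [0.4993, -0.2985, 0.0801]
tool_rot: [-1.267, 1.113, -1.117]
force: [-0.4, -0.7, -1.0]
width: 0.0293
```

Call:
apply_moves(deltas=[0,0.4,0,0,0,0,1.5,0,0.6,0,0,0,0,1.5,0,0.8,0,0,0,0,1.5,0,0.9,0,0,0,0,1.5,0,0.9,0,0,0,0,1.5])

```text
t: 11.0
tool_pos: [0.4989, -0.2986, 0.0722]
tool_rot: [-1.267, 1.114, -1.116]
force: [-5.2, 3.0, 15.4]
width: 0.029
```

Contact at the expected height (0.072). Release.

Call:
apply_moves(deltas=[0,-0.2,0,0,0,0,3.3,0,-0.2,0,0,0,0,4,0,-0.2,0,0,0,0,5.5,0,-0.2,0,0,0,0,6,0,-4,0,0,0,0,6,0,-8,0,0,0,0,6,0,-12,0,0,0,0,6,0,-14,0,0,0,0,6])

```text
t: 11.8
tool_pos: [0.4997, -0.2991, 0.2138]
tool_rot: [-1.266, 1.111, -1.119]
force: [-0.1, -0.3, -0.2]
width: 0.06
```

Run:
```python
from bench import arm
from h import *
s=arm.get_state();print(s['t'],s['tool_pos'],s['tool_rot'],s['width'],s['force'],s['qvel'])
to(s,.573,.0815,.2,-39)
f=arm.grab_frame("wrist");cv2.imwrite("pics/w9.png",f[:,:,::-1])
```

```text
11.8 [ 0.4997 -0.2991  0.2138] [-1.2663  1.1106 -1.1195] 0.06000343664613967 [-0.0832 -0.2966 -0.2224] [-0.0015 -0.1564 -0.154  -0.002   0.3395 -0.0008]
t 11.8 d [-36.83   1.29  12.09] a [-0.29 46.28  0.12]
```

View pics/w9.png

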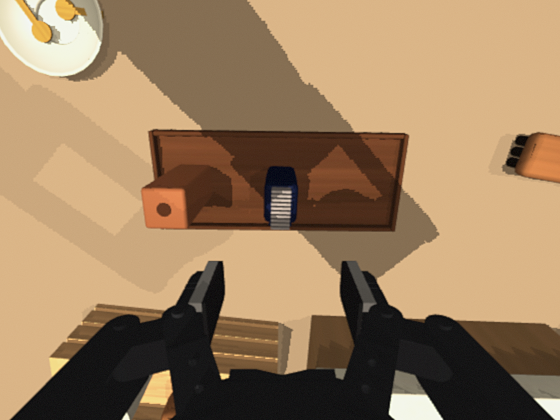

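Call:
apply_moves(deltas=[-36.8,0.5,12.1,0,46.3,0,7,-36.8,0.5,12.1,0,46.3,0,7,-36.8,0.5,12.1,0,46.3,0,7,-36.8,0.5,12.1,0,46.3,0,7,-36.8,0.5,12.1,0,46.3,0,7,-36.8,0.5,12.1,0,46.3,0,7,-36.8,0.5,12.1,0,46.3,0,7,-36.8,0.5,12.1,0,46.3,0,7])

```text
t: 12.65
tool_pos: [0.5706, 0.0793, 0.2039]
tool_rot: [-0.807, 1.691, -1.691]
force: [1.3, 0.7, 0.5]
width: 0.0702
```

Run:
```python
from bench import arm
from h import *
s=arm.get_state();print(s['t'],s['tool_pos'],s['tool_rot'],s['width'],s['force'],s['qvel'])
to(s,.573,.0815,.15,-39)
```

```text
12.65 [0.5706 0.0793 0.2039] [-0.8066  1.6914 -1.6909] 0.07018418218277361 [1.2644 0.7384 0.4968] [ 0.8745  0.3421 -0.367  -0.001   0.016   0.8657]
t 12.65 d [-0.33  5.39  0.05] a [ 0.03 -0.04  0.03]
```

Call:
apply_moves(deltas=[0,3,0,0,0,0,7,0,5,0,0,0,0,7,0,5,0,0,0,0,7,0,5,0,0,0,0,7])

```text
t: 13.05
tool_pos: [0.5704, 0.0773, 0.1541]
tool_rot: [-0.808, 1.692, -1.691]
force: [-0.0, 0.2, 0.1]
width: 0.0705
```

Run:
```python
from bench import arm
from h import *
s=arm.get_state();print(s['t'],s['tool_pos'],s['tool_rot'],s['width'],s['force'],s['qvel'])
to(s,.573,.0815,.10,-39)
w=arm.camera_model("wrist")
f=arm.grab_frame("wrist");cv2.imwrite("pics/w10.png",f[:,:,::-1])
import pickle;pickle.dump(w,open("w10.pkl","wb"))
```

```text
13.05 [0.5704 0.0773 0.1541] [-0.8075  1.692  -1.6906] 0.0705022144497956 [-0.0257  0.235   0.1174] [-0.0099 -0.0269 -0.0289 -0.0009 -0.0007 -0.0009]
t 13.05 d [-0.5   5.41 -0.06] a [ 0.08 -0.03  0.06]
```

View pics/w10.png

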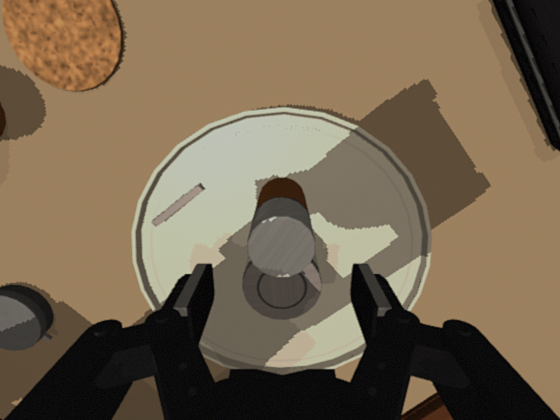

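Run:
```python
from bench import arm
from h import *
import pickle
w=pickle.load(open("w10.pkl","rb"))
c=ray(w,(281,247),.122);print(c,np.linalg.norm(ray(w,(247,247),.122)-ray(w,(315,247),.122)))
s=arm.get_state();to(s,c[0],c[1],.1,-39);print(ray(w,(282,288),.072))
```

```text
[0.5735 0.082  0.122 ] 0.03929585938505161
t 13.1 d [-0.53  5.53 -0.14] a [-0.02 -0.06 -0.02]
[0.5354 0.0341 0.072 ]
```

Call:
apply_moves(deltas=[-0.5,1,-0.1,0,0,0,7,-0.5,3,-0.1,0,0,0,7,-0.5,5,-0.1,0,0,0,7,-0.5,5,-0.1,0,0,0,7])

```text
t: 13.5
tool_pos: [0.5716, 0.0817, 0.1022]
tool_rot: [-0.81, 1.694, -1.691]
force: [-0.6, -0.4, -0.0]
width: 0.0697
```

Call:
apply_moves(deltas=[0,0,0,0,0,0,6,0,0,0,0,0,0,4,0,0,0,0,0,0,3,0,0,0,0,0,0,2.5,0,0,0,0,0,0,2.5,0,0,0,0,0,0,2.5])

```text
t: 14.1
tool_pos: [0.5745, 0.0819, 0.1066]
tool_rot: [-0.803, 1.689, -1.691]
force: [-0.7, 0.0, 5.9]
width: 0.0386
```

Run:
```python
from bench import arm
from h import *
s=arm.get_state();print(s['t'],s['tool_pos'],s['tool_rot'],s['width'],s['force'],s['qvel'])
f=arm.grab_frame("wrist");cv2.imwrite("pics/w11.png",f[:,:,::-1])
```

```text
14.1 [0.5745 0.0819 0.1066] [-0.803   1.6887 -1.6911] 0.03855676967051367 [-0.6662  0.0097  5.9312] [ 0.0004 -0.0016 -0.0011 -0.0006  0.0009 -0.0009]
```

View pics/w11.png

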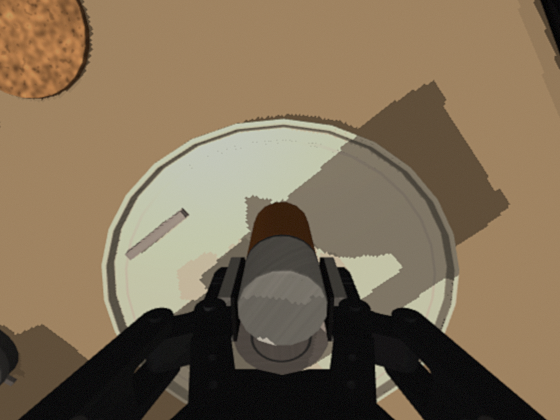

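Call:
apply_moves(deltas=[0,-2,0,0,0,0,2.5,0,-6,0,0,0,0,2.5,0,-11,0,0,0,0,2.5,0,-11,0,0,0,0,2.5])

```text
t: 14.55
tool_pos: [0.5777, 0.0819, 0.2234]
tool_rot: [-0.792, 1.681, -1.692]
force: [1.7, 0.3, -0.4]
width: 0.0391
```

Run:
```python
from bench import arm
from h import *
s=arm.get_state();print(s['t'],s['tool_pos'],s['tool_rot'],s['width'],s['force'],s['qvel'])
to(s,.581,-.287,.2,-82.7)
```

```text
14.55 [0.5777 0.0819 0.2234] [-0.7924  1.6813 -1.6924] 0.03912202098339412 [ 1.7131  0.2798 -0.4456] [-0.0015  0.0507  0.0762  0.0009 -0.0725  0.0005]
t 14.55 d [28.48  2.34 23.46] a [-0.4  43.68 -0.72]
```

Call:
apply_moves(deltas=[28.5,0,23.5,0,43.7,0,2.5,28.5,0,23.5,0,43.7,0,2.5,28.5,0,23.5,0,43.7,0,2.5,28.5,0,23.5,0,43.7,0,2.5,28.5,0,23.5,0,43.7,0,2.5,28.5,2,23.5,0,43.7,0,2.5,28.5,5,23.5,0,43.7,0,2.5,28.5,6,23.5,0,43.7,0,2.5])

```text
t: 15.35
tool_pos: [0.5763, -0.2914, 0.1547]
tool_rot: [-0.133, 2.154, -2.159]
force: [0.3, 0.6, 0.2]
width: 0.0385
```

Run:
```python
from bench import arm
from h import *
s=arm.get_state();print(s['t'],s['tool_pos'],s['tool_rot'],s['width'],s['force'],s['qvel'])
to(s,.581,-.287,.0856,-82.7)
f=arm.grab_frame("wrist");cv2.imwrite("pics/w12.png",f[:,:,::-1])
```

```text
15.35 [ 0.5763 -0.2914  0.1547] [-0.1325  2.1536 -2.1587] 0.038493145107595675 [0.323  0.6334 0.1997] [-0.3274  0.5284 -0.1071  0.0203 -0.3792 -0.3373]
t 15.35 d [-0.51  6.91 -0.39] a [-0.14 -0.16 -0.1 ]
```

View pics/w12.png

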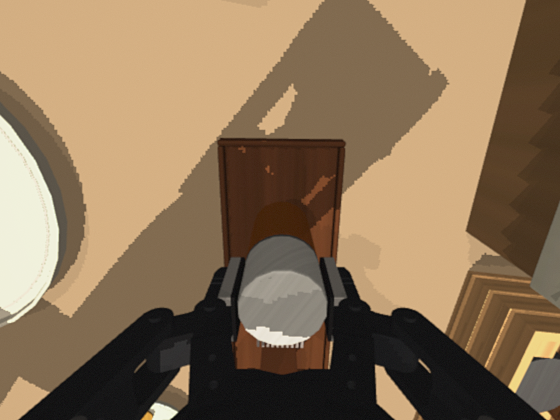

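Call:
apply_moves(deltas=[0,2.5,0,0,0,0,2.5,0,5,0,0,0,0,2.5,0,5.6,0,0,0,0,2.5,0,6,0,0,0,0,2.5,0,6,0,0,0,0,2.5])

```text
t: 15.9
tool_pos: [0.5767, -0.2874, 0.0952]
tool_rot: [-0.137, 2.155, -2.156]
force: [0.6, -0.0, -0.5]
width: 0.0385
```

Call:
apply_moves(deltas=[0,0.5,0,0,0,0,2.5,0,0.8,0,0,0,0,2.5,0,1.0,0,0,0,0,2.5,0,1.0,0,0,0,0,2.5])

```text
t: 16.3
tool_pos: [0.5769, -0.2877, 0.0857]
tool_rot: [-0.136, 2.155, -2.156]
force: [-1.0, 0.5, 2.6]
width: 0.0384
```

Contact at the expected height; release and rise.

Call:
apply_moves(deltas=[0,0,0,0,0,0,4.2,0,0,0,0,0,0,5,0,0,0,0,0,0,6.2,0,0,0,0,0,0,6.5,0,-4,0,0,0,0,6.5,0,-8,0,0,0,0,7.5,0,-12,0,0,0,0,8.5,0,-14,0,0,0,0,8.5])

```text
t: 17.1
tool_pos: [0.5779, -0.2885, 0.2296]
tool_rot: [-0.132, 2.149, -2.158]
force: [0.1, 0.4, -0.4]
width: 0.0851
```

Run:
```python
from bench import arm
from h import *
f=arm.grab_frame("top");cv2.imwrite("pics/top1.png",f[:,:,::-1])
s=arm.get_state();print(s['t'],s['tool_pos'],s['tool_rot'],s['width'],s['force'],s['qvel'])
for yaw in(0,-20,45,90): to(s,.535,.0355,.2,yaw)
```

```text
17.15 [ 0.5788 -0.2891  0.2324] [-0.1283  2.1456 -2.1585] 0.085120509403644 [ 1.3625 -0.6206  3.1497] [ 0.002   0.0188  0.0247  0.0001 -0.0766 -0.0001]
t 17.15 d [  0.26   3.03 -32.78] a [ -0.61 -82.72  -0.08]
t 17.15 d [  0.26   3.03 -32.78] a [ -0.57 -62.72  -0.18]
t 17.15 d [  0.26   3.03 -32.78] a [  -0.68 -127.72    0.18]
t 17.15 d [  0.26   3.03 -32.78] a [  -0.68 -172.72    0.52]
```

View pics/top1.png

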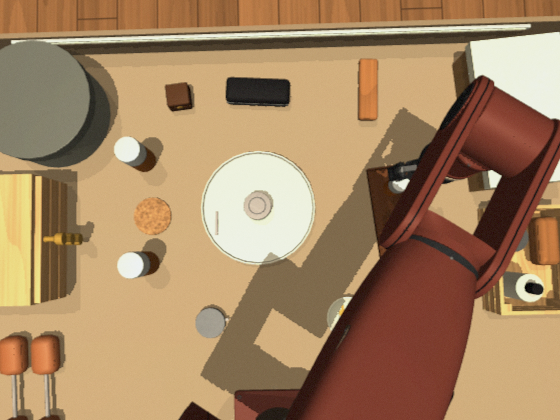

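Call:
apply_moves(deltas=[0.3,1,-32.8,0,-160,0,8.5,0.3,1,-32.8,0,-160,0,8.5,0.3,1,-32.8,0,-160,0,8.5,0.3,1,-32.8,0,-160,0,8.5,0.3,1,-32.8,0,-160,0,8.5,0.3,1,-32.8,0,-160,0,8.5,0.3,1,-32.8,0,-160,0,8.5,0.3,1,-32.8,0,-160,0,8.5])

```text
t: 17.95
tool_pos: [0.5306, 0.0412, 0.2139]
tool_rot: [-1.09, 1.38, -1.377]
force: [-0.6, -1.6, -1.3]
width: 0.0851
```

Run:
```python
from bench import arm
from h import *
s=arm.get_state();print(s['t'],s['tool_pos'],s['joints'])
to(s,.535,.0355,.17,150)
```

```text
17.95 [0.5306 0.0412 0.2139] [-0.0714  0.0268  1.8045  0.0012  1.3116  0.1614]
t 17.95 d [0.46 4.39 0.56] a [  -0.06 -163.36   -0.13]
```

Call:
apply_moves(deltas=[0,4,0,0,-155,0,8.5,0,4,0,0,-155,0,8.5,0,4,0,0,-155,0,8.5,0,4,0,0,-155,0,8.5,0,4,0,0,-155,0,8.5,0,4,0,0,-155,0,8.5,0,4,0,0,-155,0,8.5,0,4,0,0,-155,0,8.5])

```text
t: 18.75
tool_pos: [0.5315, 0.0374, 0.1741]
tool_rot: [-1.518, 0.477, -0.476]
force: [0.2, 0.5, -0.1]
width: 0.0853
```

Run:
```python
from bench import arm
from h import *
s=arm.get_state();print(s['t'],s['tool_pos'],s['joints'])
to(s,.535,.0355,.17,150)
```

```text
18.75 [0.5315 0.0374 0.1741] [-0.0777  0.0676  1.8407 -0.      1.2342 -1.04  ]
t 18.75 d [0.4  0.4  0.04] a [ -0.02 -94.86  -0.05]
```

Call:
apply_moves(deltas=[0,0,0,0,-76,0,8.5,0,0,0,0,-76,0,8.5,0,0,0,0,-76,0,8.5,0,0,0,0,-76,0,8.5,0,0,0,0,-76,0,8.5,0,0,0,0,-76,0,8.5,0,0,0,0,-76,0,8.5,0,0,0,0,-76,0,8.5])

```text
t: 19.55
tool_pos: [0.5315, 0.0374, 0.174]
tool_rot: [-1.52, -0.463, 0.464]
force: [0.2, 0.1, 0.2]
width: 0.0851
```

Call:
apply_moves(deltas=[0,2,0,0,-6,0,8.5,0,4,0,0,-6,0,8.5,0,4,0,0,-6,0,8.5,0,4,0,0,-6,0,8.5])

```text
t: 19.95
tool_pos: [0.5314, 0.0374, 0.1343]
tool_rot: [-1.502, -0.539, 0.541]
force: [1.0, 0.3, 0.2]
width: 0.0848
```

Run:
```python
from bench import arm
from h import *
import pickle
s=arm.get_state();print(s['t'],s['tool_pos'],s['joints'])
to(s,.535,.0355,.048,135)
w=arm.camera_model("wrist");f=arm.grab_frame("wrist");cv2.imwrite("pics/w13.png",f[:,:,::-1]);pickle.dump(w,open("w13.pkl","wb"))
```

```text
19.95 [0.5314 0.0374 0.1343] [-0.0777  0.1151  1.8707 -0.      1.1574 -2.3383]
t 19.95 d [ 0.17  8.63 -0.39] a [-0.06 -5.48 -0.06]
```

View pics/w13.png

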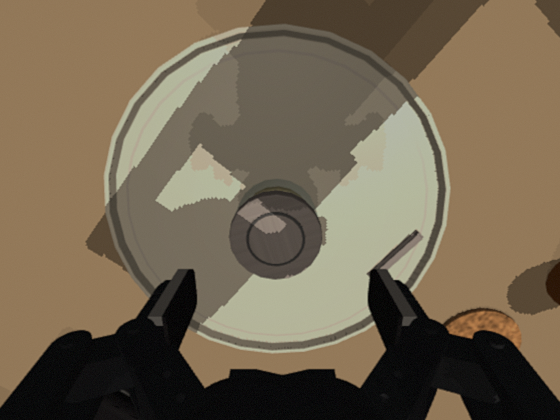

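Run:
```python
from bench import arm
from h import *
import pickle
w=pickle.load(open("w13.pkl","rb"))
c=ray(w,(276,236),.072);print(c,np.linalg.norm(ray(w,(230,236),.072)-ray(w,(322,236),.072)),ray(w,(275.5,237.5),.072))
s=arm.get_state();to(s,c[0],c[1],.048,130)
```

```text
[0.5346 0.0349 0.072 ] 0.06244877695809318 [0.5357 0.0353 0.072 ]
t 20.0 d [ 0.03  8.72 -0.35] a [ 0.01 -0.48  0.01]
```

Call:
apply_moves(deltas=[0.1,2,-0.4,0,0,0,8.5,0.1,5,-0.4,0,0,0,8.5,0.1,7,-0.4,0,0,0,8.5,0.1,8.5,-0.4,0,0,0,8.5,0.1,8.5,-0.4,0,0,0,8.5])

```text
t: 20.5
tool_pos: [0.5341, 0.035, 0.0485]
tool_rot: [-1.501, -0.538, 0.542]
force: [-0.8, 0.3, 0.9]
width: 0.0854
```

Run:
```python
from bench import arm
from h import *
s=arm.get_state();print(s['t'],s['tool_pos'],s['force'],s['qvel'])
to(s,.535,.0354,.048,130)
f=arm.grab_frame("wrist");cv2.imwrite("pics/w14.png",f[:,:,::-1])
```

```text
20.5 [0.5341 0.035  0.0485] [-0.7781  0.2733  0.8539] [ 0.0023 -0.03   -0.0261  0.0018  0.0278 -0.0012]
t 20.5 d [ 0.09  0.05 -0.03] a [-0.11 -0.47 -0.11]
```

View pics/w14.png

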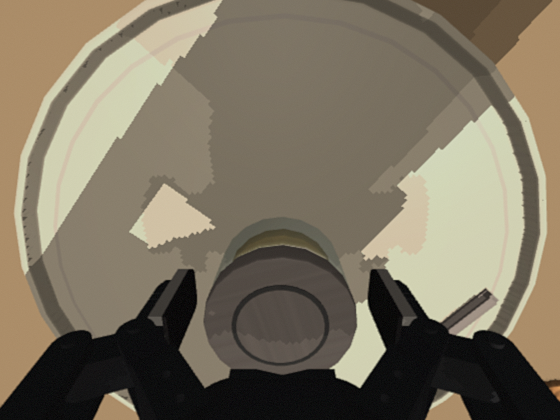

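Call:
apply_moves(deltas=[0,0,0,0,0,0,7,0,0,0,0,0,0,6,0,0,0,0,0,0,5,0,0,0,0,0,0,5,0,0,0,0,0,0,5])

```text
t: 21.05
tool_pos: [0.5369, 0.0349, 0.0518]
tool_rot: [-1.504, -0.543, 0.537]
force: [-0.3, 0.2, 5.5]
width: 0.0626
```

Call:
apply_moves(deltas=[0,-0.5,0,0,0,0,5,0,-1.5,0,0,0,0,5,0,-3,0,0,0,0,5,0,-3,0,0,0,0,5])

```text
t: 21.45
tool_pos: [0.5371, 0.0349, 0.0827]
tool_rot: [-1.504, -0.544, 0.537]
force: [1.6, -0.4, -1.7]
width: 0.0623
```

Run:
```python
from bench import arm
from h import *
f=arm.grab_frame("wrist");cv2.imwrite("pics/w15.png",f[:,:,::-1])
s=arm.get_state();print(s['t'],s['tool_pos'],s['width'],s['force'],s['qvel'])
to(s,.521,.2945,.16,150)
```

```text
21.5 [0.5366 0.0349 0.0817] 0.06268780286004444 [-0.2439  0.5911 -1.5924] [ 0.0004  0.0222  0.0204  0.0005 -0.0093  0.0015]
t 21.5 d [15.35 -7.85 20.99] a [  0.17 -20.45   0.12]
```

View pics/w15.png

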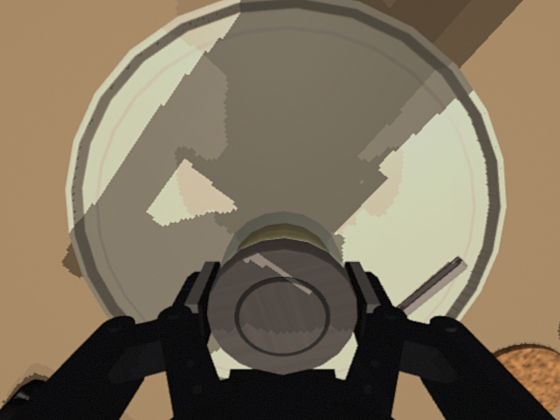

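Call:
apply_moves(deltas=[0,-5,0,0,0,0,5,5,-10,7,0,-8,0,5,15.3,-10,21,0,-20,0,5,15.3,-10,21,0,-20,0,5,15.3,-10,21,0,-20,0,5,15.3,-10,21,0,-20,0,5,15.3,-10,21,0,-20,0,5,15.3,-10,21,0,-20,0,5])

```text
t: 22.3
tool_pos: [0.5188, 0.2969, 0.1798]
tool_rot: [-1.413, -0.813, 0.812]
force: [-0.8, -0.3, -1.1]
width: 0.0628
```

Run:
```python
from bench import arm
from h import *
s=arm.get_state();print(s['t'],s['tool_pos'],s['width'],s['force'],s['joints'],s['qvel'])
to(s,.521,.2945,.11,150)
w=arm.camera_model("wrist");f=arm.grab_frame("wrist");cv2.imwrite("pics/w16.png",f[:,:,::-1])
import pickle;pickle.dump(w,open("w16.pkl","wb"))
```

```text
22.3 [0.5188 0.2969 0.1798] 0.06283092211946589 [-0.7798 -0.3228 -1.0619] [ 0.3876  0.2124  1.668   0.0004  1.2609 -2.2263] [-0.0567 -0.0124  0.0392 -0.0288  0.0044 -0.0292]
t 22.3 d [-0.1   6.98 -0.31] a [-0.01 -0.24  0.02]
```

View pics/w16.png

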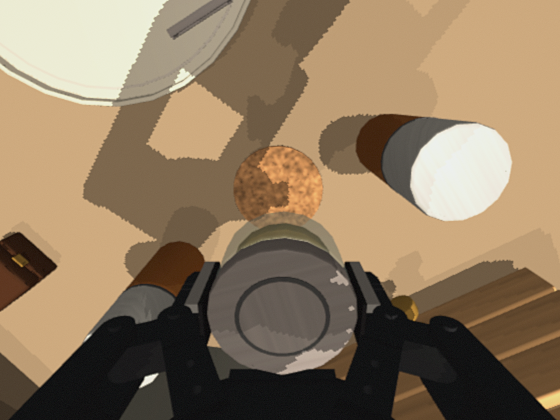

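Run:
```python
from bench import arm
from h import *
import pickle
w=pickle.load(open("w16.pkl","rb"));m=arm.camera_model("top")
print("coaster",ray(w,(278.5,187),.006),np.linalg.norm(ray(w,(234,187),.006)-ray(w,(323,187),.006)))
for z in(.03,.06,.1):print(ray(w,(400,305),z),ray(m,(80,239),z))
for z in(.11,.12,.13,.14,.15,.16):print(z,ray(w,(461,171),z),ray(m,(131,264),z), np.linalg.norm(ray(w,(411,171),z)-ray(w,(511,171),z)))
s=arm.get_state();to(s,.521,.2945,.11,150)
```

```text
coaster [0.5204 0.2924 0.006 ] 0.09075614039681784
[0.4703 0.4667 0.03  ] [0.468  0.4616 0.03  ]
[0.471  0.4403 0.06  ] [0.4673 0.4485 0.06  ]
[0.4718 0.4051 0.1   ] [0.4663 0.4311 0.1   ]
0.11 [0.3963 0.3195 0.11  ] [0.4084 0.3135 0.11  ] 0.06551332842566
0.12 [0.4003 0.3146 0.12  ] [0.4087 0.3103 0.12  ] 0.06218195946034694
0.13 [0.4044 0.3097 0.13  ] [0.409  0.3071 0.13  ] 0.058850590495033904
0.14 [0.4085 0.3049 0.14  ] [0.4093 0.3038 0.14  ] 0.05551922152972088
0.15 [0.4125 0.3    0.15  ] [0.4097 0.3006 0.15  ] 0.052187852564407854
0.16 [0.4166 0.2951 0.16  ] [0.41   0.2974 0.16  ] 0.04885648359909478
t 22.35 d [ 0.07  6.93 -0.2 ] a [-0.   -0.32 -0.06]
```

Call:
apply_moves(deltas=[0,3,-0.2,0,0,0,5,0,7,-0.2,0,0,0,5,0,11,-0.2,0,0,0,5,0,13,-0.2,0,0,0,5,0,13.6,-0.2,0,0,0,5,0,13.6,-0.2,0,0,0,5,0,13.6,-0.2,0,0,0,5])

```text
t: 23.05
tool_pos: [0.5226, 0.2929, 0.0452]
tool_rot: [-1.416, -0.81, 0.807]
force: [0.4, -0.4, -1.1]
width: 0.063
```

Run:
```python
from bench import arm
from h import *
s=arm.get_state();print(s['t'],s['tool_pos'],s['width'],s['force'])
to(s,.5207,.2935,.032,150)
```

```text
23.05 [0.5226 0.2929 0.0452] 0.06300295767344677 [ 0.4285 -0.3892 -1.0907]
t 23.05 d [-0.05  1.32  0.19] a [ 0.09 -0.51  0.09]
```

Call:
apply_moves(deltas=[0,0.6,0.2,0,0,0,5,0,1.0,0.2,0,0,0,5,0,1.3,0.2,0,0,0,5,0,1.4,0.2,0,0,0,5,0,1.4,0.2,0,0,0,5])

```text
t: 23.55
tool_pos: [0.5197, 0.2946, 0.0318]
tool_rot: [-1.415, -0.81, 0.81]
force: [-7.2, -2.7, 13.2]
width: 0.0627
```

Call:
apply_moves(deltas=[0,-0.1,0.1,0,0,0,6.6,0,-0.1,0.1,0,0,0,7.5,0,-0.1,0.1,0,0,0,8.3,0,-0.1,0.1,0,0,0,8.3,0,-3,0.1,0,0,0,8.3,0,-8,0.1,0,0,0,8.3,0,-13,0.1,0,0,0,8.3,0,-18,0.1,0,0,0,8.3])

```text
t: 24.35
tool_pos: [0.5182, 0.2946, 0.2112]
tool_rot: [-1.415, -0.809, 0.81]
force: [0.7, -0.3, 0.1]
width: 0.0829
```

Run:
```python
from bench import arm
from h import *
s=arm.get_state();print(s['t'],s['tool_pos'],s['width'],s['force'],s['joints'])
w=arm.camera_model("wrist");f=arm.grab_frame("wrist");cv2.imwrite("pics/w17.png",f[:,:,::-1])
import pickle;pickle.dump(w,open("w17.pkl","wb"))
```

```text
24.35 [0.5182 0.2946 0.2112] 0.08289462867846935 [ 0.6898 -0.2753  0.0643] [ 0.3847  0.1809  1.643   0.      1.3185 -2.2252]
```

View pics/w17.png

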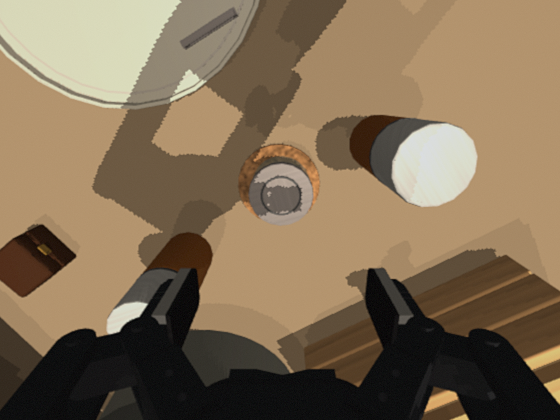

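Run:
```python
from bench import arm
from h import *
import pickle
w=pickle.load(open("w17.pkl","rb"))
print("jar",ray(w,(281.5,194.5),.052),"coaster",ray(w,(279.5,184),.006))
s=arm.get_state();to(s,.4069,-.3087,.2,97.3)
for n,r in(("cedar grip",[-1.563,.176,-.181]),("cedar tray",[-1.569,-.1,.1]),("comb grip",[-1.3501,.9533,-.9569]),("comb tray",[-1.267,1.114,-1.116]),("col grip",[-.803,1.6887,-1.6911]),("col tray",[-.136,2.155,-2.156])):
    M=R.from_rotvec(r).as_matrix();print(n,np.degrees(np.arctan2(M[1,2],M[0,2])),M[:,1])
```

```text
jar [0.5188 0.2947 0.052 ] coaster [0.5215 0.2948 0.006 ]
t 24.4 d [-58.07   1.73 -20.68] a [ 0.16 52.25  0.8 ]
cedar grip 76.97245497015102 [ 0.0032  0.     -1.    ]
cedar tray 97.29549859066891 [ 0.     -0.0005 -1.    ]
comb grip 19.47768741960216 [ 0.0023 -0.0005 -1.    ]
comb tray 7.29096209831155 [ 0.0007 -0.001  -1.    ]
col grip -39.02505616692156 [ 0.003  0.    -1.   ]
col tray -82.73329001063637 [ 0.0008 -0.0004 -1.    ]
```

Jar is within ~3 mm of the coaster's centre, fully on. Now bring the block back.

Call:
apply_moves(deltas=[-58,0,-20.7,0,52,0,7,-58,0,-20.7,0,52,0,7,-58,0,-20.7,0,52,0,7,-58,0,-20.7,0,52,0,7,-58,0,-20.7,0,52,0,7,-58,0,-20.7,0,52,0,7,-58,0,-20.7,0,52,0,7,-58,0,-20.7,0,52,0,7])

```text
t: 25.2
tool_pos: [0.4429, -0.0998, 0.2098]
tool_rot: [-1.569, -0.104, 0.103]
force: [1.5, -0.4, 0.3]
width: 0.0702
```

Run:
```python
from bench import arm
from h import *
s=arm.get_state();print(s['tool_pos'],s['joints']);to(s,.4069,-.3087,.2,97.3)
```

```text
[ 0.4429 -0.0998  0.2098] [-0.3958 -0.1696  1.9978  0.      1.3125 -2.098 ]
t 25.2 d [ -6.3    0.98 -20.23] a [0.02 0.23 0.04]
```

Call:
apply_moves(deltas=[-6.3,0,-20.2,0,0,0,7,-6.3,0,-20.2,0,0,0,7,-6.3,0,-20.2,0,0,0,7,-6.3,0,-20.2,0,0,0,7,-6.3,2,-20.2,0,0,0,7,-6.3,5,-20.2,0,0,0,7,-6.3,5,-20.2,0,0,0,7])

```text
t: 25.9
tool_pos: [0.405, -0.305, 0.1554]
tool_rot: [-1.562, -0.098, 0.106]
force: [-0.8, 1.6, -1.3]
width: 0.0698
```

Run:
```python
from bench import arm
from h import *
s=arm.get_state();print(s['tool_pos'],s['qvel']);to(s,.4069,-.3087,.086,97.3)
f=arm.grab_frame("wrist");cv2.imwrite("pics/w18.png",f[:,:,::-1])
```

```text
[ 0.405  -0.305   0.1554] [ 0.0237 -0.044  -0.0412 -0.0004  0.0593  0.0015]
t 25.9 d [ 0.17  6.93 -0.43] a [-0.38  0.15 -0.28]
```

View pics/w18.png

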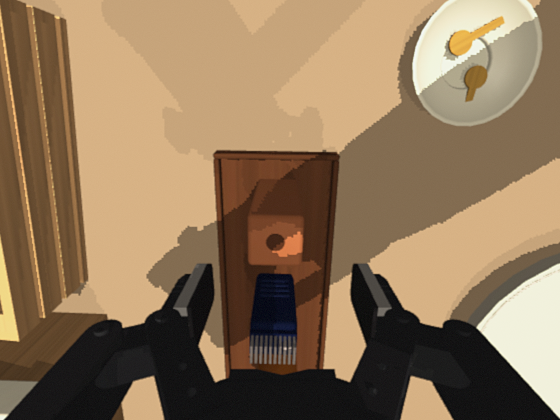

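Call:
apply_moves(deltas=[0.2,2,-0.4,0,0,0,7,0.2,5,-0.4,0,0,0,7,0.2,6.8,-0.4,0,0,0,7,0.2,6.8,-0.4,0,0,0,7,0.2,6.8,-0.4,0,0,0,7])

```text
t: 26.45
tool_pos: [0.4109, -0.3104, 0.0932]
tool_rot: [-1.569, -0.105, 0.103]
force: [0.6, 0.7, 0.9]
width: 0.0697
```

Run:
```python
from bench import arm
from h import *
s=arm.get_state();print(s['tool_pos'],s['qvel'],s['force']);to(s,.4069,-.3087,.085,97.3)
f=arm.grab_frame("wrist");cv2.imwrite("pics/w19.png",f[:,:,::-1])
```

```text
[ 0.4109 -0.3104  0.0932] [-0.0031 -0.0158 -0.0159 -0.0003 -0.0034 -0.0001] [0.589  0.7461 0.9385]
t 26.45 d [-0.38  0.82  0.23] a [0.06 0.29 0.05]
```

View pics/w19.png

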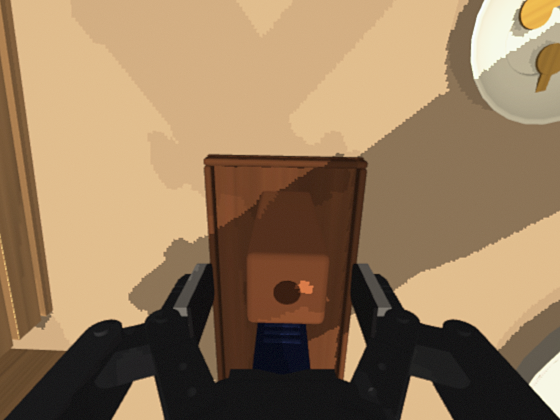

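Call:
apply_moves(deltas=[-0.35,0.5,0.2,0,0,0,7,-0.35,0.8,0.2,0,0,0,7,-0.35,0.8,0.2,0,0,0,7])

```text
t: 26.8
tool_pos: [0.4062, -0.3086, 0.0838]
tool_rot: [-1.568, -0.103, 0.103]
force: [-1.2, -0.7, -0.6]
width: 0.0702
```

Call:
apply_moves(deltas=[0,0,0,0,0,0,5,0,0,0,0,0,0,3,0,0,0,0,0,0,2,0,0,0,0,0,0,2,0,0,0,0,0,0,2])

```text
t: 27.3
tool_pos: [0.4067, -0.3091, 0.0842]
tool_rot: [-1.569, -0.104, 0.103]
force: [0.0, 0.4, 3.7]
width: 0.0355
```

Run:
```python
from bench import arm
from h import *
s=arm.get_state();print(s['tool_pos'],s['width'],s['force']);to(s,.4071,-.3089,.086,97.3)
f=arm.grab_frame("wrist");cv2.imwrite("pics/w20.png",f[:,:,::-1])
```

```text
[ 0.4067 -0.3091  0.0842] 0.03551293959314854 [0.019  0.3653 3.6724]
t 27.3 d [ 0.04 -0.18  0.01] a [0.04 0.24 0.03]
```

View pics/w20.png

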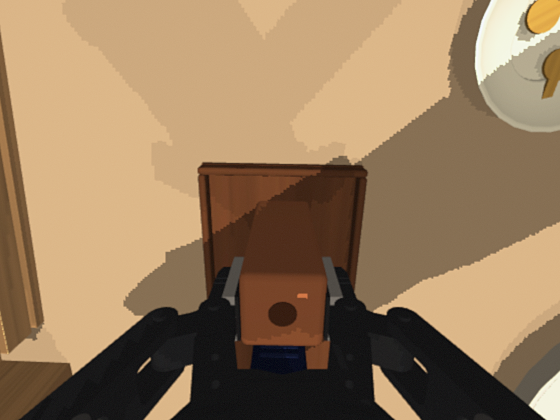

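Call:
apply_moves(deltas=[0,-3,0,0,0,0,2,0,-7,0,0,0,0,2,0,-12,0,0,0,0,2,0,-12,0,0,0,0,2])

```text
t: 27.75
tool_pos: [0.4093, -0.3117, 0.2112]
tool_rot: [-1.578, -0.11, 0.097]
force: [1.2, -1.2, 0.3]
width: 0.0353
```

Run:
```python
from bench import arm
from h import *
s=arm.get_state();print(s['tool_pos'],s['width'],s['force']);to(s,.4796,.0445,.2,77)
```

```text
[ 0.4093 -0.3117  0.2112] 0.03534834644157069 [ 1.196  -1.2277  0.3034]
t 27.75 d [11.64  0.86 34.4 ] a [ 0.49 20.55  0.52]
```

Call:
apply_moves(deltas=[11.6,0,34.4,0,20.4,0,2,11.6,0,34.4,0,20.4,0,2,11.6,0,34.4,0,20.4,0,2,11.6,0,34.4,0,20.4,0,2,11.6,0,34.4,0,20.4,0,2,11.6,0,34.4,0,20.4,0,2,11.6,0,34.4,0,20.4,0,2,11.6,3,34.4,0,20.4,0,2])

```text
t: 28.55
tool_pos: [0.4792, 0.0511, 0.1769]
tool_rot: [-1.562, 0.167, -0.18]
force: [1.7, -1.2, -0.8]
width: 0.0353
```

Call:
apply_moves(deltas=[0,2,0,0,0,0,2,0,5,0,0,0,0,2,0,5,0,0,0,0,2,0,5,0,0,0,0,2])

```text
t: 28.95
tool_pos: [0.4754, 0.0475, 0.1232]
tool_rot: [-1.564, 0.178, -0.174]
force: [0.4, 0.9, 0.6]
width: 0.0356
```

Run:
```python
from bench import arm
from h import *
s=arm.get_state();print(s['tool_pos'],s['width'],s['force'],s['qvel']);to(s,.4796,.0445,.1051,77)
```

```text
[0.4754 0.0475 0.1232] 0.03557216818166966 [0.4249 0.856  0.649 ] [-0.006  -0.0282 -0.036   0.0002 -0.0013 -0.0007]
t 28.95 d [ 0.48  1.81 -0.2 ] a [ 0.02  0.14 -0.14]
```

Call:
apply_moves(deltas=[0.45,0.5,-0.2,0,0,0,2,0.45,1.0,-0.2,0,0,0,2,0.45,1.3,-0.2,0,0,0,2,0.45,1.3,-0.2,0,0,0,2,0.45,1.3,-0.2,0,0,0,2])

```text
t: 29.45
tool_pos: [0.4802, 0.0445, 0.1109]
tool_rot: [-1.564, 0.176, -0.176]
force: [0.6, 0.9, -0.6]
width: 0.0355
```

Run:
```python
from bench import arm
from h import *
s=arm.get_state();print(s['tool_pos'],s['width'],s['force'],s['qvel']);to(s,.4796,.0445,.1051,77)
```

```text
[0.4802 0.0445 0.1109] 0.03546373081216644 [ 0.5702  0.8719 -0.5924] [ 0.0042 -0.002  -0.0004 -0.0006 -0.0002 -0.0013]
t 29.45 d [-0.06  0.58 -0.01] a [-0.    0.13  0.  ]
```

Call:
apply_moves(deltas=[-0.05,0.3,0,0,0,0,2,-0.05,0.5,0,0,0,0,2,-0.05,0.6,0,0,0,0,2,-0.05,0.6,0,0,0,0,2])

```text
t: 29.85
tool_pos: [0.4798, 0.0447, 0.1052]
tool_rot: [-1.564, 0.176, -0.176]
force: [-1.6, -0.8, 2.9]
width: 0.0357
```

Call:
apply_moves(deltas=[0,0,0,0,0,0,3.9,0,0,0,0,0,0,4.5,0,0,0,0,0,0,5.5,0,0,0,0,0,0,6.5,0,-3,0,0,0,0,6.5,0,-7,0,0,0,0,6.5,0,-11,0,0,0,0,6.5,0,-12,0,0,0,0,6.5])

```text
t: 30.65
tool_pos: [0.4823, 0.0445, 0.23]
tool_rot: [-1.563, 0.17, -0.183]
force: [1.3, 0.8, -0.6]
width: 0.065
```

Run:
```python
from bench import arm
from h import *
s=arm.get_state();print(s['tool_pos'],s['width'],s['force'],s['joints']);to(s,.4989,-.2986,.2,7.3)
```

```text
[0.4823 0.0445 0.23  ] 0.0649761804877221 [ 1.2545  0.8245 -0.5866] [-0.071  -0.1143  1.9099  0.      1.3378 -1.4174]
t 30.65 d [  9.23   3.03 -33.09] a [-0.35 69.84  0.36]
```

Call:
apply_moves(deltas=[9.2,1,-33.1,0,69.7,0,6,9.2,1,-33.1,0,69.7,0,6,9.2,1,-33.1,0,69.7,0,6,9.2,1,-33.1,0,69.7,0,6,9.2,1,-33.1,0,69.7,0,6,9.2,1,-33.1,0,69.7,0,6,9.2,1,-33.1,0,69.7,0,6,9.2,1,-33.1,0,69.7,0,6])

```text
t: 31.45
tool_pos: [0.4947, -0.3036, 0.2135]
tool_rot: [-1.272, 1.109, -1.109]
force: [0.6, -0.4, 0.7]
width: 0.0598
```

Call:
apply_moves(deltas=[0,0,0,0,4,0,6,0,3,0,0,4,0,6,0,6,0,0,4,0,6,0,6,0,0,4,0,6,0,6,0,0,4,0,6])

```text
t: 31.95
tool_pos: [0.4952, -0.2981, 0.1541]
tool_rot: [-1.245, 1.155, -1.151]
force: [0.8, -0.6, 0.9]
width: 0.06
```

Run:
```python
from bench import arm
from h import *
s=arm.get_state();print(s['tool_pos'],s['width'],s['force'],s['qvel']);to(s,.4989,-.2986,.0722,7.3)
f=arm.grab_frame("wrist");cv2.imwrite("pics/w21.png",f[:,:,::-1])
```

```text
[ 0.4952 -0.2981  0.1541] 0.060017603034908 [ 0.8162 -0.5703  0.8786] [ 0.0028 -0.0305 -0.0395 -0.0009  0.0007 -0.001 ]
t 31.95 d [0.09 8.19 0.38] a [ 0.09 -2.91 -0.09]
```

View pics/w21.png

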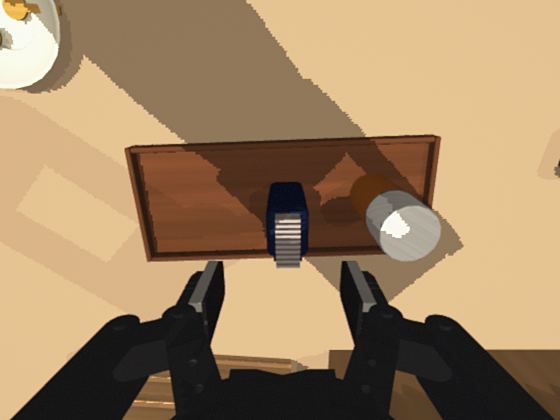

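Call:
apply_moves(deltas=[0.1,2,0.4,0,-2.9,0,5.2,0.1,4,0.4,0,-2.9,0,5.2,0.1,6,0.4,0,-2.9,0,5.2,0.1,7,0.4,0,-2.9,0,5.2,0.1,7.5,0.4,0,-2.9,0,5.2,0.1,7.5,0.4,0,-2.9,0,5.2])

```text
t: 32.6
tool_pos: [0.5001, -0.2994, 0.0803]
tool_rot: [-1.267, 1.114, -1.116]
force: [0.8, -0.6, -1.0]
width: 0.052
```

Run:
```python
from bench import arm
from h import *
s=arm.get_state();print(s['tool_pos'],s['width'],s['force'],s['qvel']);to(s,.4989,-.2986,.0722,7.3)
f=arm.grab_frame("wrist");cv2.imwrite("pics/w22.png",f[:,:,::-1])
```

```text
[ 0.5001 -0.2994  0.0803] 0.05201749945938248 [ 0.7521 -0.5868 -0.9701] [ 0.0002 -0.0137 -0.0087 -0.0008  0.0082  0.0024]
t 32.6 d [-0.1   0.81 -0.11] a [-0.03 -0.01  0.03]
```

View pics/w22.png

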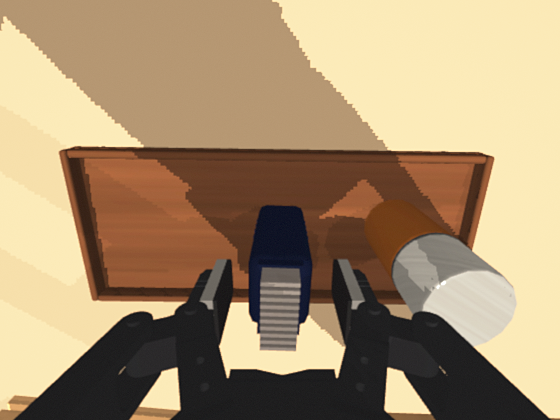

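Call:
apply_moves(deltas=[-0.1,0.3,-0.1,0,0,0,4.4,-0.1,0.5,-0.1,0,0,0,4.4,-0.1,0.7,-0.1,0,0,0,4.4,-0.1,0.8,-0.1,0,0,0,4.4])

```text
t: 33.05
tool_pos: [0.4986, -0.2983, 0.0717]
tool_rot: [-1.267, 1.115, -1.115]
force: [0.7, 0.4, -0.5]
width: 0.0442
```

Call:
apply_moves(deltas=[0,0,0,0,0,0,3.5,0,0,0,0,0,0,2,0,0,0,0,0,0,1.5,0,0,0,0,0,0,1.5,0,0,0,0,0,0,1.5])

```text
t: 33.55
tool_pos: [0.4988, -0.2984, 0.0719]
tool_rot: [-1.267, 1.115, -1.115]
force: [0.5, -0.7, 0.8]
width: 0.0296
```

Call:
apply_moves(deltas=[0,-3,0,0,0,0,1.5,0,-7,0,0,0,0,1.5,0,-13,0,0,0,0,1.5,0,-14,0,0,0,0,1.5])

```text
t: 33.95
tool_pos: [0.5004, -0.2996, 0.2171]
tool_rot: [-1.266, 1.109, -1.121]
force: [0.3, -0.3, -0.0]
width: 0.0292
```

Run:
```python
from bench import arm
from h import *
s=arm.get_state();print(s['tool_pos'],s['width'],s['force'],s['qvel']);to(s,.5571,-.0189,.2,19.48)
f=arm.grab_frame("wrist");cv2.imwrite("pics/w23.png",f[:,:,::-1])
```

```text
[ 0.5004 -0.2996  0.2171] 0.029248664092318914 [ 0.2711 -0.3089 -0.0319] [-0.0006 -0.1497 -0.151  -0.0019  0.3278 -0.001 ]
t 33.95 d [-27.13   1.62   9.18] a [ -0.25 -12.19   0.32]
```

View pics/w23.png

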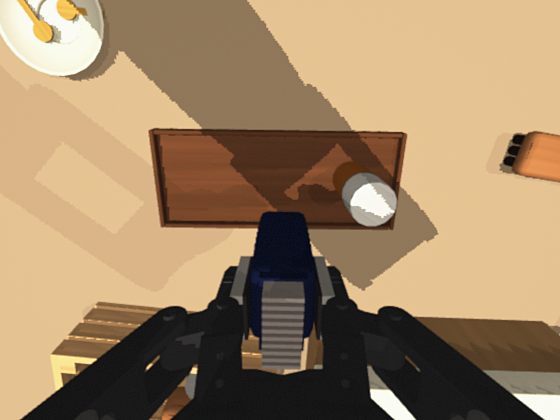

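Call:
apply_moves(deltas=[-27.1,0,9.2,0,-12.2,0,1.5,-27.1,0,9.2,0,-12.2,0,1.5,-27.1,0,9.2,0,-12.2,0,1.5,-27.1,0,9.2,0,-12.2,0,1.5,-27.1,0,9.2,0,-12.2,0,1.5,-27.1,0,9.2,0,-12.2,0,1.5,-27.1,4,9.2,0,-12.2,0,1.5,-27.1,8,9.2,0,-12.2,0,1.5])

```text
t: 34.8
tool_pos: [0.5564, -0.0163, 0.1314]
tool_rot: [-1.351, 0.95, -0.955]
force: [0.2, -0.3, -2.4]
width: 0.0293
```

Call:
apply_moves(deltas=[0,0,0,0,0,0,1.5,0,0,0,0,0,0,1.5])

```text
t: 35.0
tool_pos: [0.5545, -0.0177, 0.1309]
tool_rot: [-1.353, 0.958, -0.953]
force: [-0.3, -0.1, -0.8]
width: 0.0296
```

Run:
```python
from bench import arm
from h import *
s=arm.get_state();print(s['tool_pos'],s['width'],s['force'],s['qvel']);to(s,.5571,-.0189,.0929,19.48)
```

```text
[ 0.5545 -0.0177  0.1309] 0.029625361484695325 [-0.3391 -0.1316 -0.8368] [-0.0087 -0.039  -0.0489 -0.0013 -0.003   0.0004]
t 35.0 d [0.2  3.8  0.22] a [ 0.17 -0.   -0.09]
```

Call:
apply_moves(deltas=[0.15,1.5,0.15,0,0,0,1.5,0.15,2.5,0.15,0,0,0,1.5,0.15,3.2,0.15,0,0,0,1.5,0.15,3.2,0.15,0,0,0,1.5,0.15,3.2,0.15,0,0,0,1.5])

```text
t: 35.5
tool_pos: [0.5575, -0.0189, 0.0999]
tool_rot: [-1.351, 0.955, -0.955]
force: [-0.7, 0.0, 0.0]
width: 0.0294
```

Run:
```python
from bench import arm
from h import *
s=arm.get_state();print(s['tool_pos'],s['width'],s['force'],s['qvel']);to(s,.5571,-.0189,.0929,19.48)
```

```text
[ 0.5575 -0.0189  0.0999] 0.029371049405618212 [-0.6661  0.0344  0.0475] [ 0.0015 -0.0085 -0.0087  0.0004  0.0008 -0.0003]
t 35.5 d [-0.01  0.7  -0.04] a [ 0.   -0.01 -0.  ]
```

Call:
apply_moves(deltas=[0,0.3,0,0,0,0,1.5,0,0.6,0,0,0,0,1.5,0,0.7,0,0,0,0,1.5,0,0.75,0,0,0,0,1.5])

```text
t: 35.9
tool_pos: [0.5576, -0.0188, 0.0929]
tool_rot: [-1.351, 0.955, -0.955]
force: [-2.0, 1.1, 6.8]
width: 0.0291
```

Call:
apply_moves(deltas=[0,0,0,0,0,0,3.3,0,0,0,0,0,0,4,0,0,0,0,0,0,5.5,0,0,0,0,0,0,6,0,-4,0,0,0,0,6,0,-8,0,0,0,0,6.5,0,-12,0,0,0,0,6.5,0,-13,0,0,0,0,6.5])

```text
t: 36.7
tool_pos: [0.5602, -0.0192, 0.2281]
tool_rot: [-1.347, 0.948, -0.961]
force: [0.2, -0.8, 1.0]
width: 0.0648
```

Run:
```python
from bench import arm
from h import *
s=arm.get_state();print(s['tool_pos'],s['width'],s['force'],s['joints']);to(s,.5769,-.2876,.2,-82.73)
```

```text
[ 0.5602 -0.0192  0.2281] 0.06481846463473251 [ 0.2432 -0.8079  1.0121] [-0.175   0.0756  1.7266  0.      1.3306 -0.5151]
t 36.7 d [25.85  2.86 -7.4 ] a [ -0.54 102.22  -0.21]
```

Call:
apply_moves(deltas=[25.8,1,-7.4,0,102,0,6.5,25.8,1,-7.4,0,102,0,6.5,25.8,1,-7.4,0,102,0,6.5,25.8,1,-7.4,0,102,0,6.5,25.8,1,-7.4,0,102,0,6.5,25.8,1,-7.4,0,102,0,6.5,25.8,1,-7.4,0,102,0,6.5,25.8,1,-7.4,0,102,0,6.5])

```text
t: 37.5
tool_pos: [0.573, -0.2877, 0.2107]
tool_rot: [-0.666, 1.816, -1.813]
force: [-0.2, -0.1, -0.7]
width: 0.0652
```

Run:
```python
from bench import arm
from h import *
s=arm.get_state();print(s['tool_pos'],s['qvel']);to(s,.5769,-.2876,.2,-82.73)
```

```text
[ 0.573  -0.2877  0.2107] [ 0.0186 -0.0081  0.0101  0.001  -0.0004  1.4879]
t 37.5 d [-0.31  1.07  0.24] a [ 0.1  32.99  0.06]
```

Call:
apply_moves(deltas=[-0.1,1,0.1,0,29,0,6.5,-0.1,3,0.1,0,29,0,6.5,-0.1,5,0.1,0,29,0,6.5,-0.1,6,0.1,0,29,0,6.5,-0.1,6,0.1,0,29,0,6.5,-0.1,6,0.1,0,29,0,6.5])

```text
t: 38.1
tool_pos: [0.575, -0.2867, 0.1518]
tool_rot: [-0.22, 2.114, -2.112]
force: [0.4, 0.4, 0.2]
width: 0.0649
```

Run:
```python
from bench import arm
from h import *
s=arm.get_state();print(s['tool_pos'],s['qvel']);to(s,.5769,-.2876,.0857,-82.73)
f=arm.grab_frame("wrist");cv2.imwrite("pics/w24.png",f[:,:,::-1])
```

```text
[ 0.575  -0.2867  0.1518] [ 0.002  -0.0191 -0.0209  0.0009  0.001   0.    ]
t 38.1 d [-0.17  6.61  0.14] a [0.04 4.56 0.04]
```

View pics/w24.png

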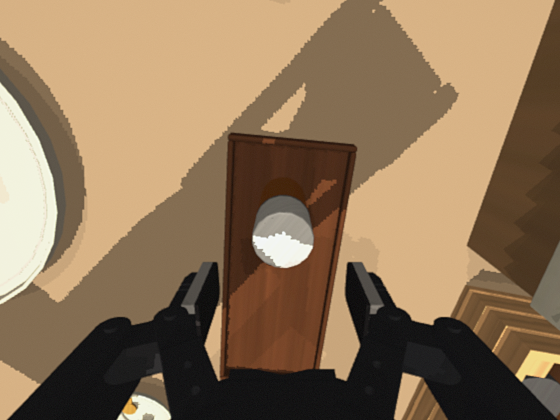

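Call:
apply_moves(deltas=[-0.1,2,0.1,0,4.5,0,6.5,-0.1,4.5,0.1,0,4.5,0,6.5,-0.1,6,0.1,0,4.5,0,6.5,-0.1,6.4,0.1,0,4.5,0,6.5,-0.1,6.4,0.1,0,4.5,0,6.5])

```text
t: 38.65
tool_pos: [0.5763, -0.2875, 0.0881]
tool_rot: [-0.137, 2.157, -2.156]
force: [-0.6, 0.7, -1.0]
width: 0.0648
```

Run:
```python
from bench import arm
from h import *
s=arm.get_state();print(s['tool_pos'],s['qvel'],s['force']);to(s,.5769,-.2876,.0857,-82.73)
f=arm.grab_frame("wrist");cv2.imwrite("pics/w25.png",f[:,:,::-1])
```

```text
[ 0.5763 -0.2875  0.0881] [ 0.0006 -0.0197 -0.0203  0.0007  0.004   0.0017] [-0.5882  0.6513 -1.0349]
t 38.65 d [-0.06  0.24  0.02] a [ 0.02 -0.01  0.03]
```

View pics/w25.png

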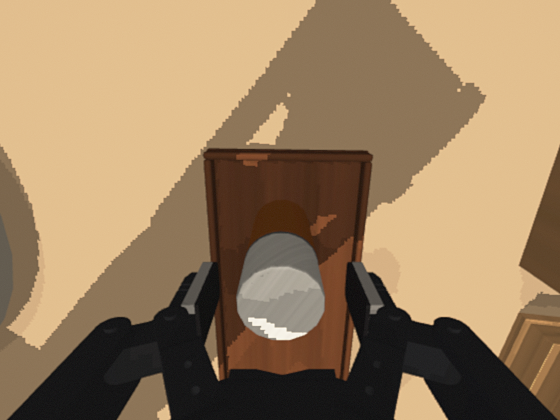

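Call:
apply_moves(deltas=[-0.05,0.2,0,0,0,0,6.5,-0.05,0.2,0,0,0,0,5,-0.05,0.2,0,0,0,0,3.5,-0.05,0.2,0,0,0,0,2.5,-0.05,0.2,0,0,0,0,2.5,-0.05,0.2,0,0,0,0,2.5,-0.05,0.2,0,0,0,0,2.5])

```text
t: 39.4
tool_pos: [0.5775, -0.2877, 0.0873]
tool_rot: [-0.135, 2.155, -2.156]
force: [0.1, 1.2, 5.9]
width: 0.0388
```

Call:
apply_moves(deltas=[0,-3,0,0,0,0,2.5,0,-7,0,0,0,0,2.5,0,-12,0,0,0,0,2.5,0,-12,0,0,0,0,2.5])

```text
t: 39.8
tool_pos: [0.5805, -0.2899, 0.2151]
tool_rot: [-0.124, 2.142, -2.16]
force: [0.9, -0.9, 0.9]
width: 0.0387
```

Run:
```python
from bench import arm
from h import *
s=arm.get_state();print(s['tool_pos'],s['width'],s['force']);to(s,.5745,.0819,.2,-39.02)
```

```text
[ 0.5805 -0.2899  0.2151] 0.0386502594766956 [ 0.9344 -0.9118  0.8775]
t 39.8 d [ -4.08   1.22 -36.98] a [ -0.72 -43.74  -0.36]
```

Call:
apply_moves(deltas=[0,-5,0,0,0,0,2.5,-4.1,-6,-37,0,-43.7,0,2.5,-4.1,-6,-37,0,-43.7,0,2.5,-4.1,-6,-37,0,-43.7,0,2.5,-4.1,-6,-37,0,-43.7,0,2.5,-4.1,-6,-37,0,-43.7,0,2.5,-4.1,-6,-37,0,-43.7,0,2.5,-4.1,-6,-37,0,-43.7,0,2.5])

```text
t: 40.6
tool_pos: [0.5706, 0.0642, 0.2649]
tool_rot: [-0.806, 1.691, -1.691]
force: [1.7, -0.4, -0.7]
width: 0.0387
```

Run:
```python
from bench import arm
from h import *
s=arm.get_state();print(s['tool_pos'],s['width'],s['force']);to(s,.5749,.0824,.15,-39.02)
```

```text
[0.5706 0.0642 0.2649] 0.03870598396545346 [ 1.6801 -0.4372 -0.7342]
t 40.6 d [-1.69 11.49 -0.81] a [ 0.03 -0.03  0.03]
```

Call:
apply_moves(deltas=[-1.7,0,-0.8,0,0,0,2.5,-1.7,4,-0.8,0,0,0,2.5,-1.7,8,-0.8,0,0,0,2.5,-1.7,11.5,-0.8,0,0,0,2.5,-1.7,12.5,-0.8,0,0,0,2.5,-1.7,12.5,-0.8,0,0,0,2.5,-1.7,12.5,-0.8,0,0,0,2.5])

```text
t: 41.3
tool_pos: [0.5769, 0.0804, 0.1422]
tool_rot: [-0.803, 1.69, -1.692]
force: [0.1, 0.4, -0.3]
width: 0.0386
```

Run:
```python
from bench import arm
from h import *
s=arm.get_state();print(s['tool_pos'],s['width'],s['force'],s['qvel']);to(s,.5749,.0824,.1082,-39.02)
```

```text
[0.5769 0.0804 0.1422] 0.03857259673184648 [ 0.1143  0.3741 -0.3453] [ 0.0013 -0.0195 -0.0222  0.0007 -0.0029 -0.0006]
t 41.3 d [-0.02  3.4  -0.28] a [-0.09 -0.06 -0.07]
```

Call:
apply_moves(deltas=[0,1,-0.25,0,0,0,2.5,0,2,-0.25,0,0,0,2.5,0,2.8,-0.25,0,0,0,2.5,0,2.8,-0.25,0,0,0,2.5,0,2.8,-0.25,0,0,0,2.5])

```text
t: 41.8
tool_pos: [0.5736, 0.0821, 0.1123]
tool_rot: [-0.806, 1.692, -1.691]
force: [-0.8, 0.1, -1.6]
width: 0.0385
```

Run:
```python
from bench import arm
from h import *
s=arm.get_state();print(s['tool_pos'],s['width'],s['force'],s['qvel']);to(s,.5749,.0824,.1082,-39.02)
```

```text
[0.5736 0.0821 0.1123] 0.03846927862432676 [-0.7628  0.0881 -1.6005] [ 0.0016 -0.0072 -0.0118  0.0002 -0.0018 -0.0006]
t 41.8 d [-0.1   0.41  0.08] a [ 0.03 -0.05  0.03]
```

Call:
apply_moves(deltas=[-0.1,0.2,0.1,0,0,0,2.5,-0.1,0.3,0.1,0,0,0,2.5,-0.1,0.4,0.1,0,0,0,2.5,-0.1,0.45,0.1,0,0,0,2.5,-0.1,0.45,0.1,0,0,0,2.5])

```text
t: 42.3
tool_pos: [0.5754, 0.0823, 0.1084]
tool_rot: [-0.805, 1.691, -1.691]
force: [0.2, -0.2, 0.3]
width: 0.0385
```

Call:
apply_moves(deltas=[-0.05,0.1,0,0,0,0,2.5,-0.05,0.2,0,0,0,0,2.5,-0.05,0.2,0,0,0,0,2.5])

```text
t: 42.6
tool_pos: [0.5762, 0.0825, 0.1083]
tool_rot: [-0.805, 1.69, -1.692]
force: [-5.2, -1.0, 10.9]
width: 0.0384
```

Call:
apply_moves(deltas=[0.05,-0.15,0,0,0,0,2.5,0.05,-0.15,0,0,0,0,2.5])

```text
t: 42.8
tool_pos: [0.5757, 0.0823, 0.1083]
tool_rot: [-0.804, 1.691, -1.691]
force: [-1.8, 0.1, 4.3]
width: 0.0387
```

Call:
apply_moves(deltas=[0,0,0,0,0,0,4.2,0,0,0,0,0,0,5,0,0,0,0,0,0,6,0,0,0,0,0,0,6.5,0,-4,0,0,0,0,6.5,0,-8,0,0,0,0,6.5,0,-13,0,0,0,0,6.5,0,-15,0,0,0,0,6.5])

```text
t: 43.6
tool_pos: [0.5774, 0.0824, 0.2635]
tool_rot: [-0.798, 1.686, -1.692]
force: [-0.1, -0.4, -0.1]
width: 0.0647
```

Run:
```python
from bench import arm
from h import *
s=arm.get_state();print(s['tool_pos'],s['force']);to(s,.49,.033,.30,90);to(s,.35,-.3,.30,0)
```

```text
[0.5774 0.0824 0.2635] [-0.0769 -0.366  -0.1307]
t 43.6 d [ 9.32 -3.72 -3.65] a [  -0.5  -129.07    0.23]
t 43.6 d [44.   -3.83  6.47] a [ -0.43 -39.07  -0.15]
```

Call:
apply_moves(deltas=[0,-4,0,0,0,0,6.5,40,-4,6,0,-39,0,6.5,40,-4,6,0,-39,0,6.5,40,-4,6,0,-39,0,6.5,40,-4,6,0,-39,0,6.5,40,-4,6,0,-39,0,6.5,40,-4,6,0,-39,0,6.5,40,-4,6,0,-39,0,6.5])

```text
t: 44.4
tool_pos: [0.4056, -0.2051, 0.2979]
tool_rot: [-1.209, 1.209, -1.21]
force: [0.7, -0.3, 0.7]
width: 0.0646
```

Call:
apply_moves(deltas=[5,0,0,0,0,0,6.5,5,0,0,0,0,0,6.5,5,0,0,0,0,0,6.5])

```text
t: 44.7
tool_pos: [0.4062, -0.2547, 0.2974]
tool_rot: [-1.207, 1.213, -1.211]
force: [-0.2, -0.1, -0.3]
width: 0.0652
```

Run:
```python
from bench import arm
from h import *
s=arm.get_state();print(s['t'],s['tool_pos'])
f=arm.grab_frame("top")[:,:,::-1];cv2.imwrite("pics/top2.png",f)
a=cv2.imread("pics/top0.png");z=lambda i:cv2.resize(i[145:270,195:325],None,fx=3,fy=3,interpolation=cv2.INTER_CUBIC)
cv2.imwrite("pics/cmp.png",np.hstack([z(a),z(f)]))
g=arm.grab_frame("side")[:,:,::-1];cv2.imwrite("pics/side2.png",g)
```

```text
44.7 [ 0.4062 -0.2547  0.2974]
```

View pics/cmp.png

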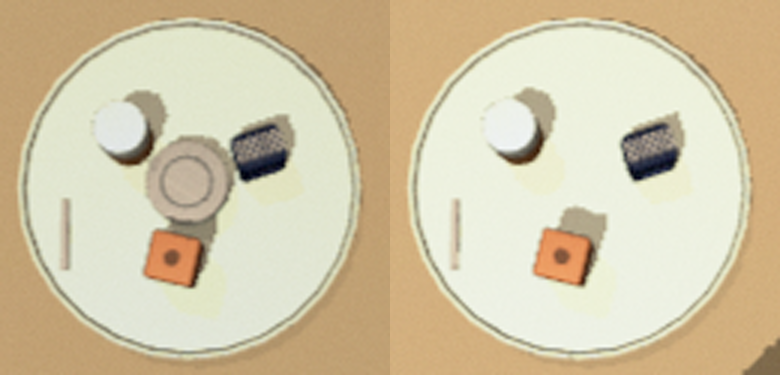

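View pics/side2.png

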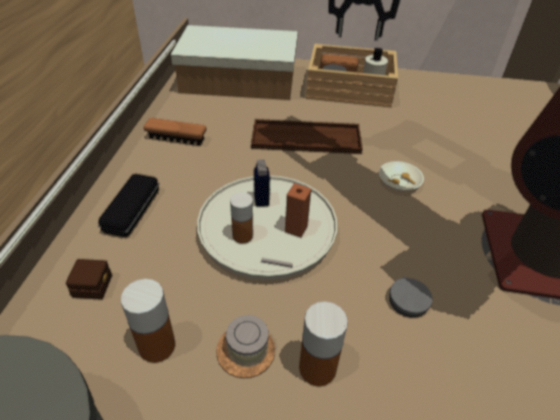

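Run:
```python
from bench import arm
s=arm.get_state();print(s['t'],s['qvel']);print(arm.hand_in())
```

```text
44.8 [ 0.02083142 -0.00861753  0.00121521 -0.00172035 -0.00111655 -0.00226025]
the job is handed in; nothing more can be done
None
```

I stood the cedar block, the lint comb and the cologne in the side tray, then set the jar on the cork coaster. Then I put the three back where each had been. I handed the job in at about 45 s of the 141 s allowed.

- **Put-backs:** the before and after top views agree to about 1 mm by eye for all three. The cologne, at about 1 mm, is the least exact.
- **Jar:** the wrist camera puts it about 3 mm from the coaster's centre, so its base is fully on the cork.
- **Everything else:** all three stand upright in the side view. The tie clip and the turntable look unmoved.
- **Force and clearance:** the largest wrist force reported at the end of a move was about 15 N. At the end the gripper was clear of everything.

None of these checks failed or disagreed beyond the 2 mm camera calibration.

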